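# Empty used cartridges into the decontamination case

### The job

Get the used amber cartridges beside the printer ready for decontamination: put those lying loose on the bench into the open aluminium case, and tip the ones in the tote's sloping-lipped front bay into it too, with the clean heater jackets staying in the tote's other bay. Set the tote back down upright on the bench, then shut the case's lid and turn its latch a quarter turn clockwise until it drops into its locked notch. Do not disturb the other things on the bench.

Things in the scene. Friction and masses are not known exactly. Their poses are not given: they have to be found in the camera images.
- tote: Grey twin-bay tote 226 x 146 mm, 0.3 kg (0.6 loaded). Origin under the divider, at the underside; x to the rear bay. Divider x=0, 60 mm high. Rear bay to x=75 mm, straight 55 mm walls, holds jackets. Front bay: 4 mm floor to x=-103 mm, then a 22 degree lip up to x=-149. Inner width 140. Tilt 65 to 75 degrees about y, lip down: front bay empties in about 1 s, jackets stay in; past 85 they fall out.
- tote_handle (a point): Middle of the tote's carrying bar, which runs along the tote's y right over the divider: 14 mm thick (x), 26 mm high (z), 100 mm long, flat-sided. This point is 100 mm above the tote's underside; the bar's top, at 113 mm, is the tote's highest part. Its two posts stand 40 mm to each side; between them is free space under the bar down to the divider's top at 60 mm.
- tote_lip (a point): Middle of the pouring lip's open edge: x = -149 mm, z = 22 mm in the tote's frame.
- case: Open aluminium decontamination case, fixed; outside 240 mm (x) by 210 mm (y) by 110 mm high, walls and floor 4 mm. Origin: middle of its underside, z up. Its lid is hinged along the -y top edge (the edge away from the robot). Handles stand 22 mm out of the two x ends.
- lid (a joint): Opening angle of the case's lid, rad: 0 shut, at most 1.8, about 1.6 to 1.72 at the start (standing up, just past upright). Stiff friction hinge: it stays where it is left; 2 to 5 N at the free edge move it. Lid: 6 mm aluminium plate, 246 mm along the hinge by 216 mm, 0.3 kg.
- lid_hinge (a point): Middle of the lid's hinge line, in the case's frame at y = -105, z = 110.5 mm. The hinge line is this frame's x axis; the frame turns with the lid: y from the hinge to the free edge, z out of the lid's outer face (up when shut).
- lid_edge (a point): Middle of the lid's free edge, on its outer face: 215 mm from the hinge line. With the lid shut it is 116.5 mm above the bench.
- latch (a joint): Angle of the quarter-turn latch on the lid, rad: 0 open (at the start), growing clockwise as seen facing the lid's outer face, 1.571 locked, stops at 1.62. A lobe on its hub pushes a sprung index pin outwards half-way; past half-way the pin drives the knob on until it drops in behind the lobe near 1.5. Turning takes about 0.1 N m.
- pin (a joint): Travel of the sprung brass index pin beside the knob, m: 0 dropped in (latch open or locked), 0.006 pushed out half-way.
- latch_grip (a point): Middle of the latch's black bar grip: 62 mm long (own x), 14 thick (own y); on the lid's outer face 180 mm from the hinge, mid-way along it. The bar stands 12 to 44 mm above that face, this point 34 mm (150.5 mm above the bench when shut); hub below it 24 mm in radius. Open, the bar is parallel to the hinge line; locked, square to it. The pin's housing, 16 mm high, is 43 mm away between +x and the hinge.
- bay1: Used cartridge starting in the tote's front bay (or absent): amber barrel 24 mm in diameter with a black 10 mm tip cap at the +x end and a flat flange (36 mm in y, 24 in z, 5 thick) at the -x end, 35 g. Origin on the axis (own x): barrel from -38 to +32 mm, cap to +50, flange to -43. Lies flat, flange level, origin 12 mm up.
- bay2: Used cartridge starting in the tote's front bay (or absent): amber barrel 24 mm in diameter with a black 10 mm tip cap at the +x end and a flat flange (36 mm in y, 24 in z, 5 thick) at the -x end, 35 g. Origin on the axis (own x): barrel from -38 to +32 mm, cap to +50, flange to -43. Lies flat, flange level, origin 12 mm up.
- bay3: Used cartridge starting in the tote's front bay (or absent): amber barrel 24 mm in diameter with a black 10 mm tip cap at the +x end and a flat flange (36 mm in y, 24 in z, 5 thick) at the -x end, 35 g. Origin on the axis (own x): barrel from -38 to +32 mm, cap to +50, flange to -43. Lies flat, flange level, origin 12 mm up.
- bench1: Used cartridge starting loose on the bench (or absent): amber barrel 24 mm in diameter with a black 10 mm tip cap at the +x end and a flat flange (36 mm in y, 24 in z, 5 thick) at the -x end, 35 g. Origin on the axis (own x): barrel from -38 to +32 mm, cap to +50, flange to -43. Lies flat, flange level, origin 12 mm up.
- bench2: Used cartridge starting loose on the bench (or absent): amber barrel 24 mm in diameter with a black 10 mm tip cap at the +x end and a flat flange (36 mm in y, 24 in z, 5 thick) at the -x end, 35 g. Origin on the axis (own x): barrel from -38 to +32 mm, cap to +50, flange to -43. Lies flat, flange level, origin 12 mm up.
- bench3: Used cartridge starting loose on the bench (or absent): amber barrel 24 mm in diameter with a black 10 mm tip cap at the +x end and a flat flange (36 mm in y, 24 in z, 5 thick) at the -x end, 35 g. Origin on the axis (own x): barrel from -38 to +32 mm, cap to +50, flange to -43. Lies flat, flange level, origin 12 mm up.
- jacket1: Clean heater jacket, aluminium block 92 mm (own x) by 32 by 32 mm with a dark bore through its ends, 90 g, in the tote's rear bay; origin at the middle of its underside.
- jacket2: Clean heater jacket, aluminium block 92 mm (own x) by 32 by 32 mm with a dark bore through its ends, 90 g, in the tote's rear bay; origin at the middle of its underside.
- caliper: Bystander, not to be disturbed. Digital caliper, 150 mm long, lying flat; origin under the middle of its beam.
- dishes: Bystander, not to be disturbed. Stack of white round dishes, 90 mm in diameter, 44 mm high; origin under its middle.
- wash_bottle: Bystander, not to be disturbed. White bottle with blue cap, 64 mm in diameter, 160 mm tall; origin under its middle.
- tip_box: Bystander, not to be disturbed. Blue box of pipette tips, 115 by 75 by 59 mm; origin under its middle.
- beaker: Bystander, not to be disturbed. White beaker, 72 mm in diameter, 85 mm tall; origin under its middle.
There are look-alikes about, which are no part of the job. Leave any blue look-alike of the jacket2 alone.

How it is judged:
By the outcome, as a careful person would: the job done as asked, in the order asked, and still so for the second after the job is handed in, with the robot touching nothing.
Of bay1, bay2, bay3 only 2 to 3 are there at a start; the rules pass over those that are not, and their reading is None.
Of bench1, bench2, bench3 only 2 to 3 are there at a start; the rules pass over those that are not, and their reading is None.
At some moment in a run one of bench1, bench2, bench3 may be knocked a few centimetres aside while the robot is not near it.
It also fails if it takes over 208 s, if anything falls off the work surface, if the arm or the gripper's body presses on something with over 40 N, if the wrist force passes 120 N, or if a joint passes its speed limit or range.

### The arm

A 7-joint arm with a two-finger parallel gripper is mounted at the origin on the work surface. World frame = base frame: x ahead of the robot, y to its left, z up, the work surface at z = 0. Lengths are in m, angles in rad, forces in N, time in s.
With the tool pointing down it reaches from about 0.425 to 1.025 m from the base axis. Payload 3.6 kg.
Tool frame: the origin (TCP) lies where the fingers leave the gripper's body, on its centre line; the fingertips stand 73 mm ahead of it and the grasp point (between the pads) lies 54 mm ahead of it; z points along the fingers, y is the direction in which the jaws open and shut (so a half turn about z gives the same grasp; the last joint's range is limited). The gripper opens to 85 mm and grips with 20 to 120 N. Pads are 22 mm wide; open, the fingers measure 114 mm over their backs; the gripper's body (76 mm by 85 mm) begins 54 mm behind the grasp point. The pads swing forward as they close: fully open they stand 13 mm farther back than shut.
Start: joints at [-1.435, 0.591, 0.048, 1.609, -0.033, 0.943, -0.034], TCP at [0.164, 0.706, 0.304] pointing down, gripper open.
Joint ranges: [-2.69, 2.69], [-0.47, 2.24], [-1.27, 1.36], [0.19, 2.51], [-1.53, 4.68], [0.08, 2.07], [-3.09, 3.09]. Speed limits (rad/s): [2.57, 2.57, 3.14, 3.14, 3.14, 3.14, 3.14].

### API

Orientations are given as [roll, pitch, yaw] about the fixed x, y, z axes, in that order (R = Rz(yaw) Ry(pitch) Rx(roll)).
In Python, from plant import env, eyes, job gives the robot as it stands.
- The arm moves only by the tool send_rows, never from a script. Its argument "commands" is one flat list of numbers, 7 for each row, row after row: the gripper's target within -1 to 1 (shut at 1, half-way at 0, fully open at -1), then the shift along the world's x, y, z in m, then the turn, a rotation vector about the world's x, y, z in rad. A call has exactly 8 rows; each row shifts and turns the commanded pose from where the row before left it; what a row does not reach is not made up. A row lasts 1/10 s, in which the tool goes at most 50 mm and 8.59 degrees, less where a joint would pass 70% of its speed; a pose out of reach is approached as far as the arm can. A call with a gripper value outside its range is refused whole. The fingers move at their own pace and stop on an object; the grip force is fixed at half the most. Time passes only in rows, so rows that do not move let the fingers close, or fill a call up. It gives the time, the measured TCP pose, the force and the opening at its end, in the units of the state.
- env.get_state(): the state, without advancing time (a new reading comes with each control period).
- eyes.read_camera(name): name is "side" or "top"; returns a dict with "frame" (480x640x3 uint8, red, green, blue), "fx", "fy", "cx", "cy" (pixels), "R" (3x3) and "t" (3): a world point X has camera coordinates R X + t. Camera axes: x right, y down, z forward; pixel columns grow to the right and rows downward; lengths in m; the calibration is good to about 2 mm. A picture is of the moment at which its call begins. There is no depth.
- job.sign_off(): hands the job in, once; it reports no verdict.
The state is a dict: "t": time; "joint_positions": joint angles; "qd": joint speeds; "joint_efforts": joint torques, N m; "ee_pos": TCP position; "tool_rot": TCP orientation; "wrist_force": force on the tool from outside, world axes, zero at the start; "moment": the same for the moment, N m; "width": finger opening in m.
Only numpy, scipy, OpenCV 4.12 (cv2) and the standard library are available. Lean on these libraries where they do the work, as an engineer would, in place of code of your own. Each camera call takes 0.05 s, during which the arm holds its last target. There are 200 camera calls.

## Working session

There is one attempt and no reset: what is moved stays moved. The work goes in short steps, Python scripts to look and compute and a tool call to move; the robot and the scene stay as the last step left them, time stands still between calls to the robot, and variables do not carry over. Pictures are saved under pics/ and viewed, about 12 in all and at most 16, crops included, and the job is handed in when it is done.

Besides the shell and the picture viewer there is one more tool, called after "Call:" as name(argument=value, ...) on one line, values as JSON. send_rows: Moves the arm, as the interface text tells. Its arguments: {"type":"object","properties":{"commands":{"type":"array","items":{"type":"number"}}},"required":["commands"]}

```bash
ls; mkdir -p pics
cat > h.py <<'E'
import sys; sys.path.insert(0,'.')
import numpy as np, cv2
from plant import env, eyes, job
def snap(name,fn=None):
    c=eyes.read_camera(name)
    if fn: cv2.imwrite('pics/'+fn,c['frame'][:,:,::-1])
    return c
def ray(c,u,v,z):
    R=np.array(c['R']);t=np.array(c['t'])
    o=-R.T@t; d=R.T@np.array([(u-c['cx'])/c['fx'],(v-c['cy'])/c['fy'],1])
    return o+d*(z-o[2])/d[2]
def proj(c,X):
    p=np.array(c['R'])@np.array(X)+np.array(c['t']); return np.array([c['fx']*p[0]/p[2]+c['cx'],c['fy']*p[1]/p[2]+c['cy']])
E
python3 - <<'E'
from h import *
for n in('top','side'):
    c=snap(n,n+'0.png'); print(n,-np.array(c['R']).T@c['t'],np.round(c['R'],3).tolist(),c['fx'])
print(env.get_state())
E
```

```text
pics
top [0.4509962  0.11320651 1.43718832] [[-0.028, -1.0, -0.001], [-0.994, 0.027, -0.103], [0.103, -0.002, -0.995]] 548.6435590058505
side [0.30401147 0.68367147 0.84671723] [[-0.897, -0.442, -0.01], [-0.333, 0.689, -0.643], [0.291, -0.574, -0.766]] 464.64911285020986
{'t': 0.1, 'joint_positions': array([-1.43547345,  0.59204185,  0.04829578,  1.60970545, -0.03330086,
        0.94274536, -0.03373827]), 'qd': array([ 0.0005167 , -0.00155138, -0.00019067, -0.00285795,  0.00216433,
       -0.00027745,  0.00055181]), 'joint_efforts': array([ 4.56521884e-03, -5.49993002e+01,  1.55338459e+00, -1.98824304e+01,
        9.76473908e-03,  3.82860933e-03,  2.55732139e-06]), 'ee_pos': array([0.16429112, 0.70550864, 0.30284018]), 'tool_rot': array([-3.13950023e+00,  1.11798102e-04,  2.91281819e+00]), 'wrist_force': array([-0.45962373,  0.44494161, -0.46682498]), 'moment': array([-0.0284237 , -0.07521468,  0.03263005]), 'width': 0.08556748234092082}
```

View pics/top0.png

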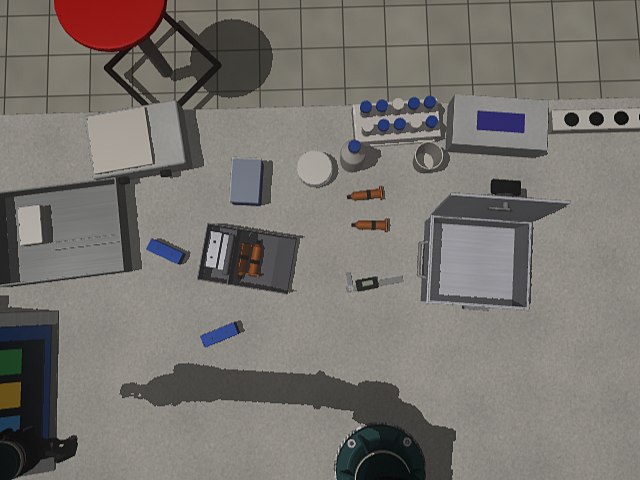

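View pics/side0.png

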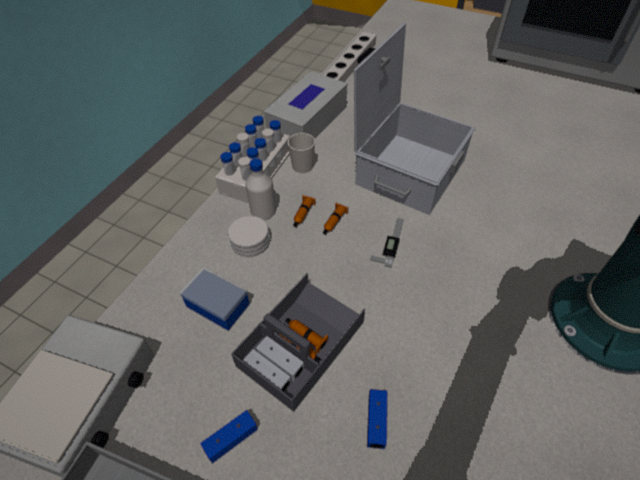

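The top view shows two loose cartridges at about (366,194) and (371,225), with the tote at about (248,258). The case is at about (478,262), its lid standing at its far (+x) side, and the two blue blocks are decoys. In the side view the third bay cartridge may be hidden, so I'll zoom in and measure.

Run:
```python
from h import *
c=snap('top');f=c['frame']
a=cv2.resize(f[215:305,190:310],None,fx=4,fy=4,interpolation=cv2.INTER_CUBIC)  # 480x360
b=cv2.resize(f[170:320,410:580],None,fx=3.5,fy=3.5,interpolation=cv2.INTER_CUBIC)
s=snap('side');g=s['frame']
d=cv2.resize(g[270:410,225:370],None,fx=2.2,fy=2.2,interpolation=cv2.INTER_CUBIC)
out=np.zeros((600,800,3),np.uint8); 
b=b[:, :]; b=cv2.resize(f[170:320,410:580],(320,282),interpolation=cv2.INTER_CUBIC)
out[:360,:480]=a; out[:282,480:]=b; out[285:285+308,480:480+319]=d[:308,:319]
cv2.imwrite('pics/crop1.png',out[:,:,::-1])
hsv=cv2.cvtColor(f,cv2.COLOR_RGB2HSV)
m=cv2.inRange(hsv,(5,120,60),(20,255,255))
n,l,st,ce=cv2.connectedComponentsWithStats(m)
for i in range(1,n):
    if st[i,4]>15:
        ys,xs=np.where(l==i); P=np.array([ray(c,u,v,.012)[:2] for u,v in zip(xs,ys)])
        (w,V)=np.linalg.eigh(np.cov(P.T)); print(st[i],P.mean(0).round(4),V[:,1].round(3), np.degrees(np.arctan2(V[1,1],V[0,1])).round(1))
```

```text
[370 186  13  13 103] [ 0.703  -0.0191] [-0.146  0.989] 98.4
[351 191  16   9 126] [0.6987 0.0275] [-0.08   0.997] 94.6
[376 218  11  14 100] [ 0.6193 -0.0292] [0.062 0.998] 86.4
[355 221  17   8 125] [0.6207 0.0175] [0.016 1.   ] 89.1
[241 243  11  12  69] [0.5669 0.3281] [-0.999 -0.048] -177.2
[251 244  10  17 128] [0.5562 0.3005] [-0.981  0.192] 168.9
[237 258  22  18 199] [0.5147 0.323 ] [0.257 0.966] 75.1
```

View pics/crop1.png

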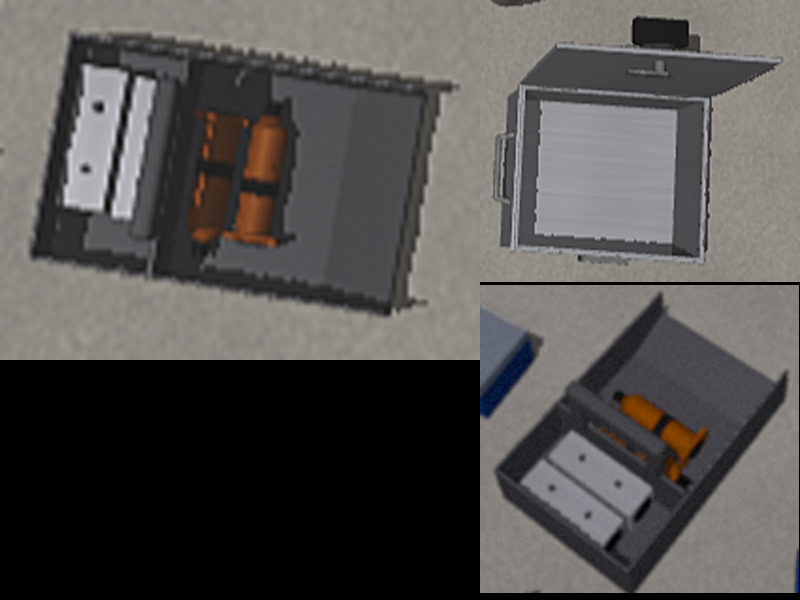

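Run:
```python
from h import *
from scipy.optimize import least_squares
c=snap('top');s=snap('side')
P=[ray(c,u,v,.11) for u,v in[(431.3,216.3),(531.1,222.1),(528.5,309.3),(428.6,302.9)]]
P=np.array(P)[:,:2];print('case',P.round(4),P.mean(0), [np.linalg.norm(P[i]-P[(i+1)%4]).round(4) for i in range(4)])
d=P[0]-P[1]+P[3]-P[2];print('case yaw',np.degrees(np.arctan2(d[1],d[0])))
# tote
m=np.array([[77,73,55],[77,-73,55],[-149,-73,55],[-149,73,55]])/1e3
def px(u,v):return (190+u/4,215+v/4)
rear=[px(72,35),px(33,257)];front=[px(455,87),px(422,303)]
uv=np.array(rear+front)
# rear-left in img: tote x->+y world, tote y -> -x world: top of image(+x) is -y tote
m=m[[1,0,2,3]]
def pose(p,X):
    R=np.array([[np.cos(p[2]),-np.sin(p[2]),0],[np.sin(p[2]),np.cos(p[2]),0],[0,0,1]]);return X@R.T+[p[0],p[1],0]
f=lambda p:np.concatenate([proj(c,x)-u for x,u in zip(pose(p,m),uv)])
r=least_squares(f,[.55,.33,1.57]);print('tote',r.x,np.degrees(r.x[2]),r.fun.round(1))
for q in([0,.05,.113],[0,-.05,.113],[0,0,.113],[-.149,0,.022]): 
    X=pose(r.x,np.array([q])/1)[0]; print(q,X.round(4),proj(c,X).round(1),proj(s,X).round(1))
```

```text
case [[ 0.6247 -0.1416]
 [ 0.6037 -0.384 ]
 [ 0.3936 -0.364 ]
 [ 0.4154 -0.1253]] [ 0.50933559 -0.25374742] [np.float64(0.2433), np.float64(0.2111), np.float64(0.2397), np.float64(0.2099)]
case yaw 84.92006640437634
tote [0.5454406  0.34182408 1.41215302] 80.91040802510526 [ 3.5 -0.6  4.4  1.2 -4.1 -2.  -3.8  1.5]
[0, 0.05, 0.113] [0.4961 0.3497 0.113 ] [230.2 274.6] [313.4 336.4]
[0, -0.05, 0.113] [0.5948 0.3339 0.113 ] [236.3 233.7] [269.1 307.8]
[0, 0, 0.113] [0.5454 0.3418 0.113 ] [233.2 254.1] [290.8 321.8]
[-0.149, 0, 0.022] [0.5219 0.1947 0.022 ] [296.5 264. ] [337.2 291.9]
```

Run:
```python
from h import *
c=snap('top');s=snap('side')
for z,pts in((.055,[(208,223.75),(198.25,279.25)]),(.113,[(232,235),(226.3,274.3)])):
    Q=np.array([ray(c,*p,z) for p in pts]);d=Q[1]-Q[0];print(Q.round(4),Q.mean(0).round(4),np.linalg.norm(d[:2]),'yaw',np.degrees(np.arctan2(d[1],d[0]))-90)
g=s['frame'];
# Kinova Gen3 FK check
from scipy.spatial.transform import Rotation as Ro
st=env.get_state();q=st['joint_positions']
T=[([0,0,.15643],[np.pi,0,0]),([0,.005375,-.12838],[np.pi/2,0,0]),([0,-.21038,-.006375],[-np.pi/2,0,0]),([0,.006375,-.21038],[np.pi/2,0,0]),([0,-.20843,-.006375],[-np.pi/2,0,0]),([0,.00017505,-.10593],[np.pi/2,0,0]),([0,-.10593,-.00017505],[-np.pi/2,0,0])]
M=np.eye(4)
for (t,r),a in zip(T,q):
    A=np.eye(4);A[:3,:3]=(Ro.from_euler('xyz',r)*Ro.from_euler('z',a)).as_matrix();A[:3,3]=t;M=M@A
A=np.eye(4);A[:3,:3]=Ro.from_euler('x',np.pi).as_matrix();A[:3,3]=[0,0,-.061525];M=M@A
print(M.round(3));print(st['ee_pos'],Ro.from_euler('xyz',st['tool_rot']).as_matrix().round(3)); print(M[:3,:3].T@(st['ee_pos']-M[:3,3]))
```

```text
[[0.6285 0.4151 0.055 ]
 [0.4887 0.4403 0.055 ]] [0.5586 0.4277 0.055 ] 0.14201970768581015 yaw 79.79050958934431
[[0.5919 0.3444 0.113 ]
 [0.4972 0.359  0.113 ]] [0.5445 0.3517 0.113 ] 0.09589145257441083 yaw 81.2299721918329
[[-0.227 -0.974 -0.     0.105]
 [-0.974  0.227 -0.     0.478]
 [ 0.    -0.    -1.     0.282]
 [ 0.     0.     0.     1.   ]]
[0.16441543 0.70600529 0.3037062 ] [[-0.974  0.227 -0.   ]
 [ 0.227  0.974 -0.   ]
 [-0.    -0.    -1.   ]]
[-0.2354675  -0.00569263 -0.02160225]
```

```bash
cat >> h.py <<'E'
from scipy.spatial.transform import Rotation as Ro
def togo(pos,tz,ty):
    """delta to TCP pos with tool z along tz, tool y along ty"""
    s=env.get_state();tz=np.array(tz,float);tz/=np.linalg.norm(tz);ty=np.array(ty,float);ty-=tz*(ty@tz);ty/=np.linalg.norm(ty)
    G=np.stack([np.cross(ty,tz),ty,tz],1);R=Ro.from_euler('xyz',s['tool_rot'])
    print('t',round(s['t'],1),'d',(np.array(pos)-s['ee_pos']).round(4),'rv',(Ro.from_matrix(G)*R.inv()).as_rotvec().round(4),'q',s['joint_positions'].round(2))
    G2=np.stack([np.cross(-ty,tz),-ty,tz],1);print('  alt rv',(Ro.from_matrix(G2)*R.inv()).as_rotvec().round(4))
E
python3 - <<'E'
from h import *
c=snap('top');s=snap('side')
print('bottle base side',ray(s,261,205,0), 'cap top', ray(c,354,146,.155), 'tipbox',ray(c,247,182,.059))
for z,p in((.044,(314,168)),(.085,(429,155)),(.0,(375,284))): print(ray(c,*p,z))
togo([.62,-.008,.2],[0,0,-1],[1,0,0])
# lid: outer edge top in both views
print(ray(c,556*1-0,0,.3) if 0 else '')
b=lambda u,v:((u-480)/1.882+410,v/1.88+170)
for z in(.31,.32,.325,.33): print(z,ray(c,*b(557,44),z),ray(c,*b(781,61),z))
E
```

```text
bottle base side [0.8102848  0.03125846 0.        ] cap top [0.79315677 0.04365479 0.155     ] tipbox [0.73251364 0.31429319 0.059     ]
[0.76753142 0.1428758  0.044     ]
[ 0.78348033 -0.1479362   0.085     ]
[ 0.46515141 -0.00761535  0.        ]
t 0.5 d [ 0.4556 -0.7141 -0.1039] rv [ 0.     -0.     -1.3421] q [-1.44  0.59  0.05  1.61 -0.03  0.94 -0.03]
  alt rv [0.     0.     1.7995]

0.31 [ 0.64540058 -0.14627882  0.31      ] [ 0.61955376 -0.39241616  0.31      ]
0.32 [ 0.64367589 -0.14397676  0.32      ] [ 0.61805838 -0.38793046  0.32      ]
0.325 [ 0.64281355 -0.14282573  0.325     ] [ 0.61731069 -0.38568761  0.325     ]
0.33 [ 0.64195121 -0.1416747   0.33      ] [ 0.61656299 -0.38344476  0.33      ]
```

Call:
send_rows(commands=[-0.2, 0.019, -0.0298, 0, 0, 0, -0.056, -0.2, 0.019, -0.0298, 0, 0, 0, -0.056, -0.2, 0.019, -0.0298, 0, 0, 0, -0.056, -0.2, 0.019, -0.0298, 0, 0, 0, -0.056, -0.2, 0.019, -0.0298, 0, 0, 0, -0.056, -0.2, 0.019, -0.0298, 0, 0, 0, -0.056, -0.2, 0.019, -0.0298, 0, 0, 0, -0.056, -0.2, 0.019, -0.0298, 0, 0, 0, -0.056])

```text
t: 1.3
ee_pos: [0.3172, 0.4666, 0.3042]
tool_rot: [3.141, -0.0, 2.463]
wrist_force: [0.1, 0.4, -0.4]
width: 0.0511
```

Call:
send_rows(commands=[-0.2, 0.019, -0.0298, 0, 0, 0, -0.056, -0.2, 0.019, -0.0298, 0, 0, 0, -0.056, -0.2, 0.019, -0.0298, 0, 0, 0, -0.056, -0.2, 0.019, -0.0298, 0, 0, 0, -0.056, -0.2, 0.019, -0.0298, 0, 0, 0, -0.056, -0.2, 0.019, -0.0298, 0, 0, 0, -0.056, -0.2, 0.019, -0.0298, 0, 0, 0, -0.056, -0.2, 0.019, -0.0298, 0, 0, 0, -0.056])

```text
t: 2.1
ee_pos: [0.4692, 0.2282, 0.3043]
tool_rot: [3.141, -0.0, 2.015]
wrist_force: [-0.1, 0.8, 0.1]
width: 0.051
```

Call:
send_rows(commands=[-0.2, 0.019, -0.0298, -0.01, 0, 0, -0.056, -0.2, 0.019, -0.0298, -0.01, 0, 0, -0.056, -0.2, 0.019, -0.0298, -0.01, 0, 0, -0.056, -0.2, 0.019, -0.0298, -0.01, 0, 0, -0.056, -0.2, 0.019, -0.0298, -0.01, 0, 0, -0.056, -0.2, 0.019, -0.0298, -0.01, 0, 0, -0.056, -0.2, 0.019, -0.0298, -0.01, 0, 0, -0.056, -0.2, 0.019, -0.0298, -0.01, 0, 0, -0.056])

```text
t: 2.9
ee_pos: [0.6214, -0.0101, 0.2237]
tool_rot: [3.141, -0.0, 1.567]
wrist_force: [-0.1, 0.3, 0.4]
width: 0.0513
```

Run:
```python
from h import *
c=snap('top','top1.png');snap('side','side1.png');f=c['frame']
m=cv2.inRange(cv2.cvtColor(f,cv2.COLOR_RGB2HSV),(5,120,60),(20,255,255))
n,l,st,ce=cv2.connectedComponentsWithStats(m)
for i in range(1,n):
    if st[i,4]>15:
        ys,xs=np.where(l==i);print(st[i],ray(c,xs.mean(),ys.mean(),.012).round(4))
togo([.62,-.008,.078],[0,0,-1],[1,0,0]);print(env.get_state()['ee_pos'],env.get_state()['width'])
```

```text
[351 191  16   9 127] [0.6987 0.0274 0.012 ]
[355 221  13   8  91] [0.621  0.0234 0.012 ]
[239 243  13  12  71] [0.5672 0.3288 0.012 ]
[251 244  11  16 130] [0.5562 0.3003 0.012 ]
[237 258  22  18 205] [0.5149 0.3231 0.012 ]
t 3.0 d [-0.0024  0.0072 -0.1455] rv [0.0046 0.0022 0.0099] q [-0.34  0.6   0.42  1.92 -0.36  0.69  0.28]
  alt rv [ 0.0034 -0.0072 -3.1317]
[ 0.62239345 -0.01517329  0.22346946] 0.051190002038629084
```

View pics/side1.png

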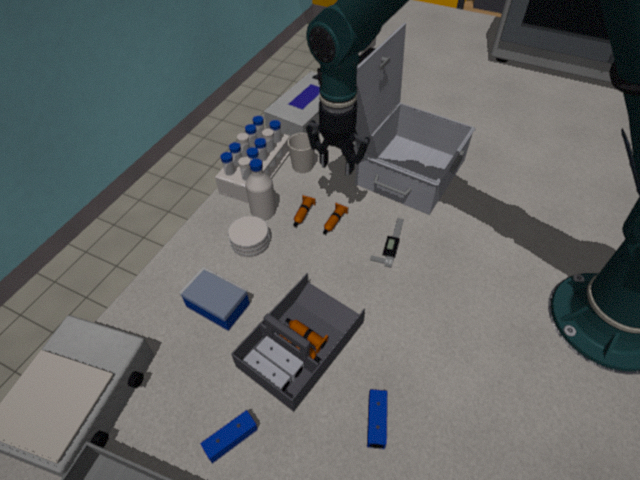

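The side view shows the gripper over the near cartridge, with nothing disturbed. Descending now.

Call:
send_rows(commands=[-0.2, -0.001, 0.004, -0.03, 0.004, 0.002, 0.01, -0.2, -0.001, 0.003, -0.03, 0, 0, 0, -0.2, 0, 0, -0.03, 0, 0, 0, -0.2, 0, 0, -0.03, 0, 0, 0, -0.2, 0, 0, -0.0255, 0, 0, 0, -0.2, 0, 0, 0, 0, 0, 0, -0.2, 0, 0, 0, 0, 0, 0, -0.2, 0, 0, 0, 0, 0, 0])

```text
t: 3.8
ee_pos: [0.6194, -0.0019, 0.0799]
tool_rot: [3.141, -0.004, 1.579]
wrist_force: [-0.7, -0.2, 1.1]
width: 0.0515
```

Call:
send_rows(commands=[1, 0, 0, 0, 0, 0, 0, 1, 0, 0, 0, 0, 0, 0, 1, 0, 0, 0, 0, 0, 0, 1, 0, 0, 0, 0, 0, 0, 1, 0, 0, 0, 0, 0, 0, 1, 0, 0, 0, 0, 0, 0, 1, 0, 0, 0, 0, 0, 0, 1, 0, 0, 0.01, 0, 0, 0])

```text
t: 4.6
ee_pos: [0.6181, -0.002, 0.0887]
tool_rot: [-3.139, -0.004, 1.579]
wrist_force: [-0.3, 0.1, -1.0]
width: 0.0221
```

Call:
send_rows(commands=[1, 0, 0, 0.04, 0, 0, 0, 1, 0, 0, 0.045, 0, 0, 0, 1, 0, 0, 0.045, 0, 0, 0, 1, -0.02, -0.02, 0.02, 0, 0, 0, 1, -0.03, -0.03, 0, 0, 0, 0, 1, -0.02, -0.04, 0, 0, 0, 0, 1, -0.02, -0.04, 0, 0, 0, 0, 1, -0.02, -0.04, 0, 0, 0, 0])

```text
t: 5.4
ee_pos: [0.5074, -0.1732, 0.2394]
tool_rot: [-3.141, -0.004, 1.579]
wrist_force: [0.4, -0.2, -0.8]
width: 0.0213
```

Call:
send_rows(commands=[1, -0.02, -0.04, 0, 0, 0, 0, 1, -0.01, -0.04, 0, 0, 0, 0, 1, 0, 0, 0, 0, 0, 0, 1, 0, 0, -0.04, 0, 0, 0, 1, 0, 0, -0.04, 0, 0, 0, 1, 0, 0, -0.04, 0, 0, 0, 1, 0, 0, -0.013, 0, 0, 0, 1, 0, 0, 0, 0, 0, 0])

```text
t: 6.2
ee_pos: [0.4778, -0.2513, 0.1044]
tool_rot: [-3.137, -0.006, 1.579]
wrist_force: [-0.3, 0.6, 0.3]
width: 0.0218
```

Call:
send_rows(commands=[-0.2, 0, 0, 0, 0, 0, 0, -0.2, 0, 0, 0, 0, 0, 0, -0.2, 0, 0, 0, 0, 0, 0, -0.2, 0, 0, 0.04, 0, 0, 0, -0.2, 0, 0, 0.045, 0, 0, 0, -0.2, 0, 0, 0.045, 0, 0, 0, -0.2, 0.03, 0.03, 0, 0, 0, 0, -0.2, 0.03, 0.03, 0, 0, 0, 0])

```text
t: 7.0
ee_pos: [0.5394, -0.1932, 0.239]
tool_rot: [3.138, -0.002, 1.575]
wrist_force: [-0.1, 0.1, -1.3]
width: 0.0515
```

```bash
cat >> h.py <<'E'
def amber(c,z=.012,show=True):
    m=cv2.inRange(cv2.cvtColor(c['frame'],cv2.COLOR_RGB2HSV),(5,120,60),(20,255,255))
    n,l,st,ce=cv2.connectedComponentsWithStats(m)
    for i in range(1,n):
        if st[i,4]>15:
            ys,xs=np.where(l==i);print(st[i],ray(c,xs.mean(),ys.mean(),z).round(4))
E
python3 - <<'E'
from h import *
c=snap('top','top2.png');amber(c);amber(snap('side','side2.png'))
togo([.702,-.002,.24],[0,0,-1],[.996,.08,0]);print(env.get_state()['ee_pos'],env.get_state()['width'])
E
```

```text
[371 186  12  14 104] [ 0.7032 -0.0195  0.012 ]
[351 191  16   9 124] [0.6988 0.0274 0.012 ]
[241 243  11  12  74] [0.5667 0.3278 0.012 ]
[251 244  11  17 131] [0.5561 0.3003 0.012 ]
[237 258  22  18 214] [0.5153 0.3235 0.012 ]
[454 272  15   8  86] [ 0.4793 -0.2285  0.012 ]
[372   0  15  16  25] [ 0.9453 -1.0961  0.012 ]
[464   0  10  11  57] [ 0.632  -1.2686  0.012 ]
[483  11  13   4  20] [ 0.542  -1.2329  0.012 ]
[423 158  12  11  87] [ 0.4789 -0.2892  0.012 ]
[418 167  10   9  55] [ 0.4816 -0.252   0.012 ]
[302 195  13  13 109] [ 0.7047 -0.0227  0.012 ]
[294 207  13  16 139] [0.7003 0.0265 0.012 ]
[289 320  20  17 195] [0.56   0.2987 0.012 ]
[307 331  21  28 265] [0.5128 0.3129 0.012 ]
[280 335  12   8  19] [0.5694 0.3322 0.012 ]
t 7.1 d [0.1579 0.184  0.003 ] rv [-0.0066  0.0045  0.0616] q [-0.05  0.52  0.42  2.02 -0.35  0.66  0.62]
  alt rv [ 0.0069  0.0101 -3.0799]
[ 0.54406217 -0.18598379  0.23701569] 0.05141317828197287
```

Call:
send_rows(commands=[-0.2, 0.03, 0.036, 0, 0, 0, 0.012, -0.2, 0.03, 0.036, 0, 0, 0, 0.012, -0.2, 0.03, 0.036, 0, 0, 0, 0.012, -0.2, 0.03, 0.036, 0, 0, 0, 0.012, -0.2, 0.03, 0.036, 0, 0, 0, 0.012, -0.2, 0.012, 0.01, -0.04, 0, 0, 0, -0.2, 0, 0, -0.04, 0, 0, 0, -0.2, 0, 0, 0, 0, 0, 0])

```text
t: 7.9
ee_pos: [0.6967, -0.0005, 0.1505]
tool_rot: [-3.129, -0.005, 1.641]
wrist_force: [-1.8, 1.6, 0.2]
width: 0.0513
```

Run:
```python
from h import *
c=snap('top');amber(c)
for i in range(4): print(env.get_state()['ee_pos'])
togo([.7015,-.004,.078],[0,0,-1],[.996,.08,0])
```

```text
[351 192   5   8  28] [0.6994 0.0432 0.012 ]
[241 243  11  12  71] [0.5669 0.3278 0.012 ]
[251 244  11  17 131] [0.5561 0.3003 0.012 ]
[237 258  22  18 214] [0.5151 0.3236 0.012 ]
[475 270  12  13 120] [ 0.4778 -0.2816  0.012 ]
[455 272  17   9 127] [ 0.4804 -0.2362  0.012 ]
[ 0.69816341 -0.00196479  0.15349385]
[ 0.69816341 -0.00196479  0.15349385]
[ 0.69816341 -0.00196479  0.15349385]
[ 0.69816341 -0.00196479  0.15349385]
t 8.0 d [ 0.0033 -0.002  -0.0755] rv [-0.0035 -0.0084  0.0119] q [-0.3   0.77  0.37  1.77 -0.41  0.69  0.37]
  alt rv [-0.0131  0.0055 -3.1296]
```

Call:
send_rows(commands=[-0.2, 0.002, 0, -0.03, -0.003, -0.008, 0, -0.2, 0.001, -0.002, -0.03, 0, 0, 0, -0.2, 0, 0, -0.0145, 0, 0, 0, -0.2, 0, 0, 0, 0, 0, 0, 1, 0, 0, 0, 0, 0, 0, 1, 0, 0, 0, 0, 0, 0, 1, 0, 0, 0, 0, 0, 0, 1, 0, 0, 0, 0, 0, 0])

```text
t: 8.75
ee_pos: [0.7048, -0.0045, 0.0835]
tool_rot: [3.132, -0.0, 1.639]
wrist_force: [-0.6, -0.6, 7.2]
width: 0.0213
```

Call:
send_rows(commands=[1, 0, 0, 0, 0, 0, 0, 1, 0, 0, 0, 0, 0, 0, 1, 0, 0, 0.04, 0, 0, 0, 1, 0, 0, 0.045, 0, 0, 0, 1, 0, 0, 0.045, 0, 0, 0, 1, -0.02, -0.02, 0.03, 0, 0, 0, 1, -0.03, -0.03, 0, 0, 0, 0, 1, -0.03, -0.03, 0, 0, 0, 0])

```text
t: 9.55
ee_pos: [0.6238, -0.0845, 0.2435]
tool_rot: [3.131, 0.0, 1.641]
wrist_force: [0.1, -0.7, 0.0]
width: 0.0214
```

Call:
send_rows(commands=[1, -0.024, -0.04, 0, 0, 0, 0, 1, -0.024, -0.04, 0, 0, 0, 0, 1, -0.024, -0.04, 0, 0, 0, 0, 1, -0.022, -0.044, 0, 0, 0, 0, 1, 0, 0, -0.04, 0, 0, 0, 1, 0, 0, -0.045, 0, 0, 0, 1, 0, 0, -0.045, 0, 0, 0, 1, 0, 0, -0.003, 0, 0, 0])

```text
t: 10.35
ee_pos: [0.5267, -0.2466, 0.104]
tool_rot: [-3.14, -0.005, 1.639]
wrist_force: [-0.5, 1.2, -0.1]
width: 0.0214
```

Call:
send_rows(commands=[-0.2, 0, 0, 0, 0, 0, 0, -0.2, 0, 0, 0, 0, 0, 0, -0.2, 0, 0, 0, 0, 0, 0, -0.2, 0, 0, 0.04, 0, 0, 0, -0.2, 0, 0, 0.045, 0, 0, 0, -0.2, 0, 0, 0.045, 0, 0, 0, -0.2, 0, 0.035, 0.02, 0, 0, 0, -0.2, 0, 0.04, 0.02, 0, 0, 0])

```text
t: 11.15
ee_pos: [0.53, -0.1745, 0.282]
tool_rot: [3.13, 0.002, 1.634]
wrist_force: [0.8, 0.8, -0.8]
width: 0.0512
```

Run:
```python
from h import *
c=snap('top','top3.png');amber(c)
st=env.get_state();print(st['ee_pos'],st['tool_rot'],st['joint_positions'].round(3).tolist())
```

```text
[239 243  13  12  83] [0.5665 0.3294 0.012 ]
[251 244  11  17 131] [0.5561 0.3003 0.012 ]
[447 254  11   9  75] [ 0.5253 -0.2094  0.012 ]
[237 258  22  18 210] [0.5152 0.3236 0.012 ]
[454 272   9   8  44] [ 0.4798 -0.2211  0.012 ]
[ 0.53167479 -0.16474817  0.28324857] [ 3.12834436 -0.00583493  1.64634173] [-0.121, 0.438, 0.464, 2.03, -0.305, 0.728, 0.609]
```

View pics/top3.png

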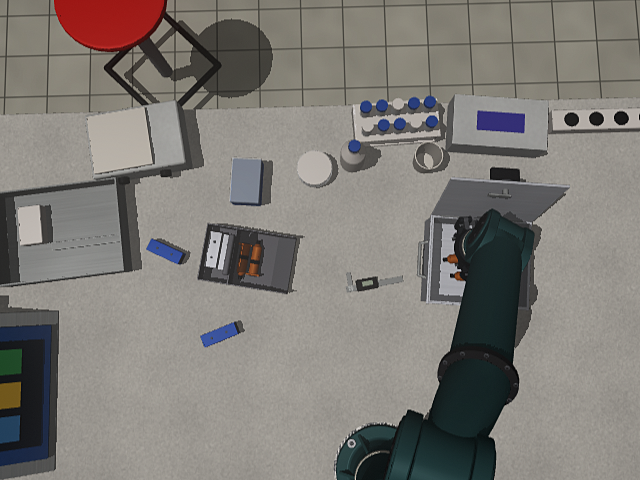

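The bench is now clear of loose cartridges and both are in the case. The lid looks tipped slightly further open than before: its left corner has gone from (451,193) to (442,180), so the wrist probably brushed it. I'll keep clear of it, and next fit an arm model to check whether the pour pose is reachable.

```bash
cat > kin.py <<'E'
import numpy as np
from scipy.spatial.transform import Rotation as Ro
from scipy.optimize import least_squares
def fk(q,p):
    H,L1,L2,T,b1,b2=p
    off=[([0,0,.0],[np.pi,0,0]),([0,b1,-H],[np.pi/2,0,0]),([0,-L1/2,-b1],[-np.pi/2,0,0]),([0,b2,-L1/2],[np.pi/2,0,0]),([0,-L2/2,-b2],[-np.pi/2,0,0]),([0,0,-L2/2],[np.pi/2,0,0]),([0,-T,0],[-np.pi/2,0,0])]
    R=Ro.identity();x=np.zeros(3);w=[]
    for (t,r),a in zip(off,q):
        x=x+R.apply(t);R=R*Ro.from_euler('xyz',r)*Ro.from_euler('z',a);w.append(x)
    R=R*Ro.from_euler('xyz',[np.pi,0,0])*Ro.from_euler('z',-np.pi/2)
    return x,R,w
lo=np.array([-2.69,-.47,-1.27,.19,-1.53,.08,-3.09]);hi=np.array([2.69,2.24,1.36,2.51,4.68,2.07,3.09])
E
python3 - <<'E'
from kin import *
Q=[[-1.435,.592,.048,1.61,-.033,.943,-.034],[-.34,.6,.42,1.92,-.36,.69,.28],[-.121,.438,.464,2.03,-.305,.728,.609],[-.3,.77,.37,1.77,-.41,.69,.37],[-.05,.52,.42,2.02,-.35,.66,.62]]
X=[[.1643,.7057,.3035],[.6224,-.0152,.2235],[.5317,-.1647,.2832],[.698,-.002,.1535],[.544,-.186,.237]]
f=lambda p:np.concatenate([(fk(q,p)[0]-x)*100 for q,x in zip(Q,X)]+[.02*(np.array(p)-[.35,.5,.5,.25,0,0])])
r=least_squares(f,[.35,.5,.5,.25,0,0]);print(r.x.round(4));print(r.fun.round(2))
for q in Q:print(fk(q,r.x)[1].as_euler('xyz').round(3))
E
```

```text
[0.2314 0.6184 0.4685 0.1653 0.0099 0.012 ]
[-0.1   0.02  0.02  0.13 -0.02 -0.08 -0.1  -0.09  0.01 -0.1   0.04 -0.21
  0.   -0.03  0.26 -0.    0.   -0.   -0.    0.    0.  ]
[ 3.139 -0.    -0.229]
[-3.136 -0.006 -1.585]
[-3.128  0.006 -1.495]
[ 3.131e+00  3.000e-03 -1.499e+00]
[-3.13   0.004 -1.549]
```

```bash
sed -i "s/'z',-np.pi\/2)/'z',np.pi\/2)/" kin.py
cat >> kin.py <<'E'
PS={'a':[.2314,.6184,.4685,.1653,.0099,.012],'b':[.421,.6184,.4685,.355,.0099,.012]}
C=np.array([.5093,-.2537,0]);cyaw=np.radians(84.9)
def tool(psi,tilt,tau):
    "tote rotation and tool axes"
    Rt=Ro.from_euler('z',psi)*Ro.from_euler('y',-tilt)
    tz=Rt.apply([0,-np.sin(tau),-np.cos(tau)]);ty=Rt.apply([1,0,0])
    return Rt,np.stack([np.cross(ty,tz),ty,tz],1)
def tcp_from_lip(lip,psi,tilt,tau):
    Rt,G=tool(psi,tilt,tau);h=lip+Rt.apply([.149,0,.078]);return h-.054*G[:,2],G
def tcp_from_handle(h,psi,tau):
    Rt,G=tool(psi,0,tau);return np.array(h)-.054*G[:,2],G
def ik(x,G,p,q0=None,n=12,reg=.003):
    best=None;rng=np.random.default_rng(0)
    for k in range(n):
        s=np.clip(q0 if(k==0 and q0 is not None) else rng.uniform(lo,hi),lo+.01,hi-.01)
        s0=q0 if q0 is not None else s
        def f(q):
            a,R,_=fk(q,p);return np.concatenate([(a-x)*5,(Ro.from_matrix(G)*R.inv()).as_rotvec(),reg*(q-s0)])
        r=least_squares(f,s,bounds=(lo,hi),max_nfev=60)
        e=np.linalg.norm(r.fun[:6])
        if best is None or e+reg*np.linalg.norm(r.x-s0)<best[2]: best=(r.x,e,e+reg*np.linalg.norm(r.x-s0))
    return best
E
python3 - <<'E'
from kin import *
u=np.array([np.cos(cyaw),np.sin(cyaw),0])
for hn,p in PS.items():
  for dpsi in(-40,-20,0,20):
    psi=cyaw+np.radians(dpsi);d=np.array([np.cos(psi),np.sin(psi),0])
    for tau in(-30,0,30,50):
        t=np.radians(tau);lip=C+.05*d+[-.01,0,.135]
        x,G=tcp_from_lip(lip,psi,np.radians(70),t);b=ik(x,G,p,n=6)
        x2,G2=tcp_from_handle([.5445,.351,.1],np.radians(80.5),t);b2=ik(x2,G2,p,n=6)
        print(hn,dpsi,tau,'pour err %.3f'%b[1],b[0].round(2),'grasp %.3f'%b2[1])
E
```

```text
a -40 -30 pour err 0.000 [ 0.97  0.64 -0.42  1.86 -0.92  1.41  2.24] grasp 0.000
a -40 0 pour err 0.000 [ 0.68  0.49  0.05  2.12 -1.46  1.26  2.57] grasp 0.000
a -40 30 pour err 0.000 [ 0.79  0.41 -0.21  2.34  4.12  0.96  3.03] grasp 0.000
a -40 50 pour err 0.000 [-0.29  0.73  1.15  2.49  3.76  1.5   2.71] grasp 0.000
a -20 -30 pour err 0.000 [ 1.02  0.74 -0.62  1.74 -0.62  1.56  2.15] grasp 0.000
a -20 0 pour err 0.000 [ 0.93  0.56 -0.31  1.97 -1.08  1.3   2.46] grasp 0.000
a -20 30 pour err 0.000 [ 0.74  0.45 -0.05  2.23  4.6   1.15  2.84] grasp 0.000
a -20 50 pour err 0.000 [0.46 0.44 0.22 2.39 4.11 1.23 3.09] grasp 0.000
a 0 -30 pour err 0.000 [ 1.    0.81 -0.74  1.65 -0.39  1.75  2.15] grasp 0.000
a 0 0 pour err 0.000 [ 1.06  0.67 -0.59  1.84 -0.73  1.4   2.34] grasp 0.000
a 0 30 pour err 0.000 [ 0.81  0.52 -0.11  2.09 -1.32  1.31  2.76] grasp 0.000
a 0 50 pour err 0.000 [0.58 0.49 0.19 2.26 4.54 1.35 3.  ] grasp 0.000
a 20 -30 pour err 0.081 [ 0.06  0.81  0.67  1.66 -0.37  2.07 -3.09] grasp 0.000
a 20 0 pour err 0.103 [ 0.07  0.82  0.86  1.79 -0.79  2.07 -3.09] grasp 0.000
a 20
[... 714 characters left out ...]
0 pour err 0.158 [ 1.99  1.28 -1.27  2.4  -1.53  0.21 -2.93] grasp 0.000
b 0 -30 pour err 0.000 [ 0.96  1.13 -0.65  1.23 -0.21  1.93  2.19] grasp 0.000
b 0 0 pour err 0.000 [ 1.26  0.99 -0.69  1.57 -0.41  1.48  2.29] grasp 0.000
b 0 30 pour err 0.000 [ 0.53  0.97  0.78  2.02 -1.28  1.95 -3.05] grasp 0.000
b 0 50 pour err 0.000 [ 0.62  0.96  0.7   2.3  -1.49  1.91 -2.84] grasp 0.000
b 20 -30 pour err 0.203 [ 0.23  1.07  0.59  1.27 -0.45  2.07 -3.09] grasp 0.000
b 20 0 pour err 0.110 [ 0.38  1.05  0.69  1.46 -0.8   2.07 -3.09] grasp 0.000
b 20 30 pour err 0.000 [ 0.48  1.04  0.78  1.76 -1.1   2.06 -3.03] grasp 0.000
b 20 50 pour err 0.000 [ 0.59  1.    0.71  2.02 -1.27  1.98 -2.91] grasp 0.000
```

```bash
cat >> kin.py <<'E'
def jac(q,p):
    x0,R0,_=fk(q,p);J=np.zeros((6,7))
    for i in range(7):
        d=q.copy();d[i]+=1e-5;x,R,_=fk(d,p);J[:3,i]=(x-x0)/1e-5;J[3:,i]=(R*R0.inv()).as_rotvec()/1e-5
    return J,x0,R0
def follow(q,poses,p):
    "pinv tracking; returns final q, worst error, joint extremes"
    q=np.array(q,float);mn=q.copy();mx=q.copy();worst=0
    for x,G in poses:
        for _ in range(4):
            J,x0,R0=jac(q,p);e=np.concatenate([x-x0,(Ro.from_matrix(G)*R0.inv()).as_rotvec()])
            q=np.clip(q+J.T@np.linalg.solve(J@J.T+1e-4*np.eye(6),e),lo,hi)
        worst=max(worst,np.abs(e).max());mn=np.minimum(mn,q);mx=np.maximum(mx,q)
    return q,worst,mn,mx
def seg(a,b,n):
    (x0,G0),(x1,G1)=a,b;rv=(Ro.from_matrix(G1)*Ro.from_matrix(G0).inv()).as_rotvec()
    return [(x0+(x1-x0)*k/n,(Ro.from_rotvec(rv*k/n)*Ro.from_matrix(G0)).as_matrix()) for k in range(1,n+1)]
E
python3 - <<'E'
from kin import *
flip=np.diag([-1,-1,1])
for hn,p in PS.items():
    q=np.array([-1.435,.592,.048,1.61,-.033,.943,-.034]);x,R,_=fk(q,p);st=(x,R.as_matrix())
    e=(np.array([.62,-.01,.223]),(Ro.from_rotvec([0,0,-1.342])*R).as_matrix())
    print(hn,'check',follow(q,seg(st,e,24),p)[0].round(2),'real -.34 .6 .42 1.92 -.36 .69 .28')
    q0=np.array([-.121,.438,.464,2.03,-.305,.728,.609])
    for F in(np.eye(3),flip):
      for dpsi in(0,-20):
        x,R,_=fk(q0,p);st=(x,R.as_matrix())
        g,G=tcp_from_handle([.5445,.351,.1],np.radians(80.5),0);G=G@F
        up=(g+[0,0,.15],G)
        qa,w,mn,mx=follow(q0,seg(st,up,20)+seg(up,(g,G),6)+seg((g,G),up,6),p)
        psi=cyaw+np.radians(dpsi);d=np.array([np.cos(psi),np.sin(psi),0]);lip=C+.05*d+[-.01,0,.15]
        A=[(lambda t:(t[0],t[1]@F))(tcp_from_lip(lip,psi,np.radians(a),0)) for a in range(0,73,4)]
        qb,w2,mn2,mx2=follow(qa,seg(up,A[0],20),p)
        qc,w3,mn3,mx3=follow(qb,A,p)
        print(hn,F[0,0],dpsi,'grasp',qa.round(2),round(w,3),'| over',qb.round(2),round(w2,3),'| pour',qc.round(2),round(w3,3))
E
```

```text
a check [-0.33  0.59  0.39  1.92 -0.34  0.69  0.26] real -.34 .6 .42 1.92 -.36 .69 .28
a 1.0 0 grasp [-0.7   0.49  0.08  1.8  -0.05  0.85  0.81] 0.0 | over [-0.06  0.37  0.11  2.09 -0.06  0.69  1.57] 0.0 | pour [ 0.78  0.6  -0.16  1.84 -0.89  1.61  2.51] 0.0
a 1.0 -20 grasp [-0.7   0.49  0.08  1.8  -0.05  0.85  0.81] 0.0 | over [-0.09  0.45  0.19  1.95 -0.12  0.75  1.3 ] 0.0 | pour [ 0.87  0.55 -0.22  1.96 -1.11  1.38  2.48] 0.0
a -1 0 grasp [-1.26  0.7   0.98  1.82 -0.68  1.01 -1.73] 0.0 | over [-0.65  0.53  0.93  2.11 -0.6   0.79 -1.  ] 0.0 | pour [ 0.3   0.67  0.56  1.86 -1.04  1.92 -0.38] 0.0
a -1 -20 grasp [-1.26  0.7   0.98  1.82 -0.68  1.01 -1.73] 0.0 | over [-0.61  0.65  0.99  1.97 -0.69  0.91 -1.26] 0.0 | pour [ 0.31  0.61  0.58  1.99 -1.28  1.76 -0.48] 0.0
b check [-0.33  0.59  0.39  1.92 -0.34  0.69  0.26] real -.34 .6 .42 1.92 -.36 .69 .28
b 1.0 0 grasp [-0.7   0.49  0.08  1.8  -0.05  0.85  0.81] 0.0 | over [-0.06  0.37  0.11  2.09 -0.06  0.69  1.57] 0.0 | pour [ 0.94  0.9  -0.12  1.57 -0.71  1.7   2.61] 0.0
b 1.0 -20 grasp [-0.7   0.49  0.08  1.8  -0.05  0.85  0.81] 0.0 | over [-0.09  0.45  0.19  1.95 -0.12  0.75  1.3 ] 0.0 | pour [ 1.09  0.81 -0.16  1.81 -0.9   1.46  2.63] 0.0
b -1 0 grasp [-1.26  0.7   0.98  1.82 -0.68  1.01 -1.73] 0.0 | over [-0.65  0.52  0.93  2.11 -0.6   0.79 -1.  ] 0.0 | pour [ 0.58  0.96  0.49  1.59 -0.93  1.97 -0.23] 0.0
b -1 -20 grasp [-1.26  0.7   0.98  1.82 -0.68  1.01 -1.73] 0.0 | over [-0.61  0.65  0.99  1.97 -0.69  0.91 -1.26] 0.0 | pour [ 0.65  0.88  0.51  1.83 -1.11  1.82 -0.24] 0.0
```

Run:
```python
from h import *
y=np.radians(80.5)
togo([.5445,.351,.3],[0,0,-1],[np.cos(y),np.sin(y),0])
from kin import *
for hn,q in(('a',[.78,.6,-.16,1.84,-.89,1.61,2.51]),('b',[.94,.9,-.12,1.57,-.71,1.7,2.61])): print(np.round(fk(q,PS[hn])[2],3).tolist(),fk(q,PS[hn])[0].round(3))
```

```text
t 11.2 d [0.0128 0.5157 0.0168] rv [-0.0143  0.0063  1.3295] q [-0.12  0.44  0.46  2.03 -0.31  0.73  0.61]
  alt rv [ 0.0067  0.0152 -1.8121]
[[0.0, 0.0, 0.0], [-0.007, -0.007, 0.231], [0.11, -0.137, 0.487], [0.227, -0.269, 0.741], [0.351, -0.358, 0.562], [0.482, -0.437, 0.385], [0.496, -0.28, 0.334]] [ 0.496 -0.28   0.334]
[[0.0, 0.0, 0.0], [-0.008, -0.006, 0.421], [0.127, -0.207, 0.613], [0.261, -0.411, 0.804], [0.36, -0.519, 0.621], [0.468, -0.619, 0.439], [0.497, -0.282, 0.33]] [ 0.497 -0.282  0.33 ]
```

Call:
send_rows(commands=[-0.2, 0, 0.0325, 0.003, -0.014, 0.006, 0.083, -0.2, 0.001, 0.0325, 0.003, 0, 0, 0.083, -0.2, 0.001, 0.0325, 0.003, 0, 0, 0.083, -0.2, 0.001, 0.0325, 0.003, 0, 0, 0.083, -0.2, 0.001, 0.0325, 0.003, 0, 0, 0.083, -0.2, 0.001, 0.0325, 0.003, 0, 0, 0.083, -0.2, 0.001, 0.0325, 0, 0, 0, 0.083, -0.2, 0.001, 0.0325, 0, 0, 0, 0.083])

```text
t: 12.0
ee_pos: [0.5366, 0.0882, 0.2979]
tool_rot: [3.14, 0.014, 2.306]
wrist_force: [0.6, 0.3, 0.1]
width: 0.0514
```

Call:
send_rows(commands=[-0.2, 0.001, 0.0325, 0, 0, 0, 0.083, -0.2, 0.001, 0.0325, 0, 0, 0, 0.083, -0.2, 0.001, 0.0325, 0, 0, 0, 0.083, -0.2, 0.001, 0.0325, 0, 0, 0, 0.083, -0.2, 0.001, 0.0325, 0, 0, 0, 0.083, -0.2, 0.001, 0.0325, 0, 0, 0, 0.083, -0.2, 0.001, 0.0325, 0, 0, 0, 0.083, -0.2, 0.001, 0.0325, 0, 0, 0, 0.083])

```text
t: 12.8
ee_pos: [0.5444, 0.3487, 0.2971]
tool_rot: [-3.141, 0.014, 2.972]
wrist_force: [0.4, -0.4, 0.2]
width: 0.0511
```

Run:
```python
from h import *
y=np.radians(80.5)
c=snap('top','top4.png');s=snap('side');f=c['frame'];g=s['frame']
togo([.5445,.351,.154],[0,0,-1],[np.cos(y),np.sin(y),0]);print(env.get_state()['width'])
out=np.zeros((480,800,3),np.uint8)
out[:,:400]=cv2.resize(g[230:410,225:375],(400,480));out[:,400:]=cv2.resize(f[150:330,410:560],(400,480));cv2.imwrite('pics/c4.png',out[:,:,::-1])
```

```text
t 12.9 d [ 0.0013 -0.0032 -0.143 ] rv [-0.002   0.014  -0.0011] q [-0.71  0.5   0.08  1.81 -0.04  0.83  0.8 ]
  alt rv [-0.022  -0.0032  3.1404]
0.051478631605730636
```

View pics/c4.png

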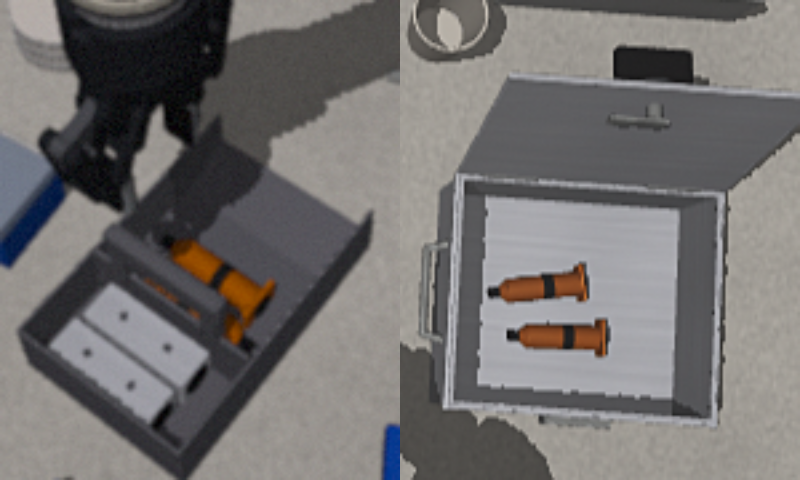

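The view shows both cartridges lying in the case, with the lid now about fully open. The bar of the tote's handle is centred at side pixel (287,332). I'll cross-check its position from that and descend.

Run:
```python
from h import *
s=snap('side')
p=lambda u,v:(225+u*.375,230+v*.375)
for q in((112,232),(220,298),(166,265)):print(ray(s,*p(*q),.113))
print(proj(s,[.5445,.351,.113]))
```

```text
[0.58854639 0.35208265 0.113     ]
[0.50062881 0.36333342 0.113     ]
[0.54372667 0.35781821 0.113     ]
[288.744207   326.09636755]
```

Call:
send_rows(commands=[-0.2, 0, 0, -0.03, 0, 0.007, 0, -0.2, 0, 0, -0.02, 0, 0.007, 0, -0.2, 0, 0, -0.02, 0, 0, 0, -0.2, 0, 0, -0.02, 0, 0, 0, -0.2, 0, 0, 0, 0, 0, 0, -0.2, 0, 0, 0, 0, 0, 0, -0.2, 0, 0, 0, 0, 0, 0, -0.2, 0, 0, 0, 0, 0, 0])

```text
t: 13.75
ee_pos: [0.5452, 0.3471, 0.2074]
tool_rot: [-3.139, 0.001, 2.967]
wrist_force: [-0.4, -0.3, 0.6]
width: 0.0512
```

Call:
send_rows(commands=[-0.2, 0, 0.006, -0.02, 0, 0, 0, -0.2, 0, 0, -0.02, 0, 0, 0, -0.2, 0, 0, -0.014, 0, 0, 0, -0.2, 0, 0, 0, 0, 0, 0, 0.4, 0, 0, 0, 0, 0, 0, 0.4, 0, 0, 0, 0, 0, 0, 0.4, 0, 0, 0, 0, 0, 0, 0.4, 0, 0, 0, 0, 0, 0])

```text
t: 14.55
ee_pos: [0.5448, 0.3531, 0.1527]
tool_rot: [-3.138, -0.0, 2.967]
wrist_force: [-0.3, 0.4, 0.3]
width: 0.0255
```

Run:
```python
from h import *
s=snap('side');g=s['frame'];c=snap('top');f=c['frame']
out=np.zeros((480,800,3),np.uint8)
out[:,:400]=cv2.resize(g[230:410,225:375],(400,480),interpolation=2);out[:,400:]=cv2.resize(f[200:320,180:280],(400,480),interpolation=2);cv2.imwrite('pics/c5.png',out[:,:,::-1])
st=env.get_state();print(st['width'],st['ee_pos'],st['wrist_force'])
```

```text
0.025556273023113495 [0.54461048 0.35302966 0.15237606] [0.7069896  0.05084756 0.44618769]
```

View pics/c5.png

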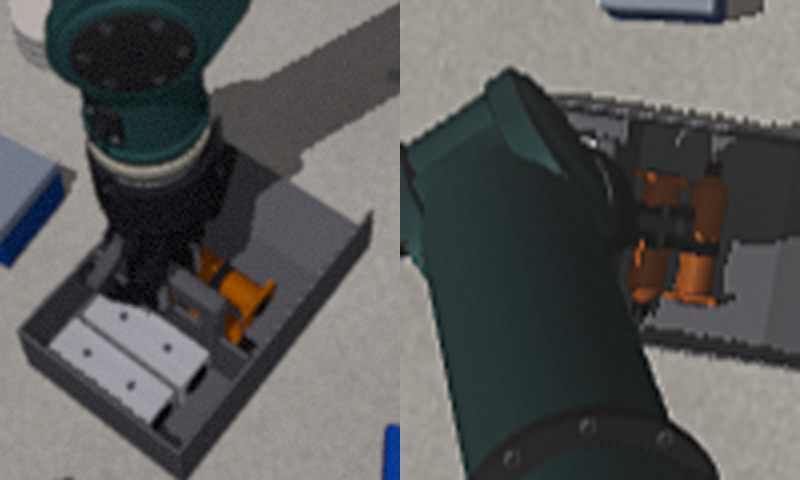

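Call:
send_rows(commands=[1, 0, 0, 0, 0, 0, 0, 1, 0, 0, 0, 0, 0, 0, 1, 0, 0, 0, 0, 0, 0, 1, 0, 0, 0, 0, 0, 0, 1, 0, 0, 0.01, 0, 0, 0, 1, 0, 0, 0.015, 0, 0, 0, 1, 0, 0, 0.015, 0, 0, 0, 1, 0, 0, 0.015, 0, 0, 0])

```text
t: 15.45
ee_pos: [0.5442, 0.352, 0.2078]
tool_rot: [-3.136, -0.002, 2.966]
wrist_force: [0.3, -0.1, -5.5]
width: 0.0133
```

Run:
```python
from h import *
s=snap('side','s6.png');st=env.get_state();print(st['width'],st['ee_pos'],st['wrist_force'],st['moment'])
y=np.radians(84.9);togo([.517,-.056,.292],[0,0,-1],[np.cos(y),np.sin(y),0])
```

```text
0.01330367673184199 [0.54552229 0.35298764 0.2107524 ] [ 0.90601219  1.16783921 -4.01309013] [ 0.1858787  -0.33154073  0.02383674]
t 15.5 d [-0.0285 -0.409   0.0812] rv [0.002  0.0016 0.0863] q [-0.69  0.61  0.07  1.86 -0.06  0.68  0.81]
  alt rv [ 2.5000e-03 -3.0000e-03 -3.0553e+00]
```

View pics/s6.png

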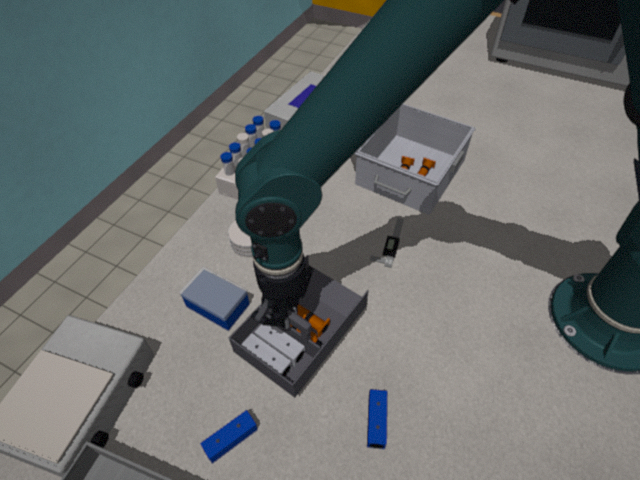

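The tote is held level, both cartridges in the case. Carrying it over now.

Call:
send_rows(commands=[1, 0, 0, 0.015, 0, 0, 0.01, 1, 0, 0, 0.02, 0, 0, 0.01, 1, 0, 0, 0.02, 0, 0, 0.01, 1, -0.002, -0.008, 0.018, 0, 0, 0.01, 1, -0.002, -0.016, 0.008, 0, 0, 0.01, 1, -0.002, -0.022, 0, 0, 0, 0.01, 1, -0.002, -0.022, 0, 0, 0, 0.01, 1, -0.002, -0.022, 0, 0, 0, 0.01])

```text
t: 16.3
ee_pos: [0.5334, 0.2597, 0.2877]
tool_rot: [-3.135, -0.002, 3.046]
wrist_force: [1.1, -0.3, -6.0]
width: 0.013
```

Call:
send_rows(commands=[1, -0.002, -0.022, 0, 0, 0, 0.006, 1, -0.002, -0.022, 0, 0, 0, 0, 1, -0.002, -0.022, 0, 0, 0, 0, 1, -0.002, -0.022, 0, 0, 0, 0, 1, -0.002, -0.022, 0, 0, 0, 0, 1, -0.002, -0.022, 0, 0, 0, 0, 1, -0.002, -0.022, 0, 0, 0, 0, 1, -0.002, -0.022, 0, 0, 0, 0])

```text
t: 17.1
ee_pos: [0.5169, 0.084, 0.2878]
tool_rot: [-3.136, -0.003, 3.052]
wrist_force: [1.3, 0.3, -6.6]
width: 0.0133
```

Call:
send_rows(commands=[1, -0.002, -0.022, 0, 0, 0, 0, 1, -0.001, -0.022, 0, 0, 0, 0, 1, 0, -0.022, 0, 0, 0, 0, 1, 0, -0.022, 0, 0, 0, 0, 1, 0, -0.022, 0, 0, 0, 0, 1, 0, -0.021, 0, 0, 0, 0, 1, 0, -0.012, 0, 0, 0, 0, 1, 0, 0, 0, 0, 0, 0])

```text
t: 17.9
ee_pos: [0.5142, -0.0592, 0.2879]
tool_rot: [-3.136, -0.002, 3.048]
wrist_force: [0.2, 0.7, -6.7]
width: 0.013
```

Run:
```python
from h import *
snap('side','s7.png');c=snap('top')
st=env.get_state();print(st['width'],st['ee_pos'],st['tool_rot'],st['joint_positions'].round(2))
out=np.zeros((480,800,3),np.uint8)
out[:,:400]=cv2.resize(cv2.imread('pics/s7.png')[:,:,::-1][50:290,300:500],(400,480));out[:,400:]=cv2.resize(c['frame'][140:332,340:500],(400,480));cv2.imwrite('pics/c7.png',out[:,:,::-1])
y=np.radians(84.9);togo([.517,-.056,.292],[0,0,-1],[np.cos(y),np.sin(y),0])
# pour increments
import kin
u=np.array([np.cos(y),np.sin(y),0]);lip=kin.C+.05*u+[-.01,0,.16];prev=None
for a in range(0,73,8):
    x,G=kin.tcp_from_lip(lip,y,np.radians(a),0)
    if prev is not None: print(a,x.round(4),(x-prev).round(4))
    prev=x
print('axis',np.array([-np.sin(y),np.cos(y)])*-.1396)
```

```text
0.013093518726713686 [ 0.51489903 -0.05573909  0.28785603] [-3.13818419e+00 -1.67526267e-03  3.05253657e+00] [-0.06  0.36  0.11  2.09 -0.05  0.7   1.56]
t 18.0 d [ 0.0021 -0.0003  0.0041] rv [ 0.0032 -0.002   0.    ] q [-0.06  0.36  0.11  2.09 -0.05  0.7   1.56]
  alt rv [-3.1000e-03 -5.1000e-03 -3.1415e+00]
8 [ 0.5152 -0.0752  0.3115] [-0.0018 -0.0197  0.0195]
16 [ 0.5132 -0.0975  0.328 ] [-0.002  -0.0222  0.0165]
24 [ 0.5111 -0.1218  0.3412] [-0.0022 -0.0243  0.0132]
32 [ 0.5088 -0.1477  0.3509] [-0.0023 -0.0259  0.0097]
40 [ 0.5063 -0.1747  0.3569] [-0.0024 -0.027   0.006 ]
48 [ 0.5039 -0.2023  0.3591] [-0.0025 -0.0276  0.0022]
56 [ 0.5014 -0.2299  0.3573] [-0.0025 -0.0276 -0.0017]
64 [ 0.499  -0.257   0.3518] [-0.0024 -0.0271 -0.0056]
72 [ 0.4967 -0.2831  0.3425] [-0.0023 -0.0261 -0.0093]
axis [ 0.13904733 -0.01240964]
```

View pics/c7.png

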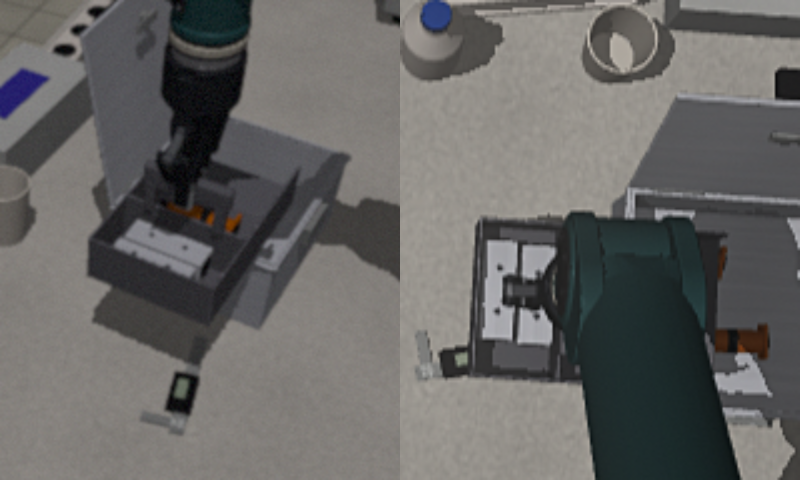

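Call:
send_rows(commands=[1, -0.001, -0.0095, 0.0102, 0.07, -0.006, 0, 1, -0.001, -0.0102, 0.0093, 0.07, -0.006, 0, 1, -0.001, -0.0108, 0.0086, 0.07, -0.006, 0, 1, -0.001, -0.0114, 0.0079, 0.07, -0.006, 0, 1, -0.001, -0.0119, 0.007, 0.07, -0.006, 0, 1, -0.001, -0.0124, 0.0062, 0.07, -0.006, 0, 1, -0.001, -0.0127, 0.0053, 0.07, -0.006, 0, 1, -0.001, -0.0132, 0.0044, 0.07, -0.006, 0])

```text
t: 18.8
ee_pos: [0.5078, -0.1477, 0.3471]
tool_rot: [2.583, -0.001, 3.057]
wrist_force: [0.6, 0.5, -5.2]
width: 0.0132
```

Run:
```python
from h import *
import kin
y=np.radians(84.9);u=np.array([np.cos(y),np.sin(y),0]);lip=kin.C+.05*u+[-.01,0,.156]
x,G=kin.tcp_from_lip(lip,y,np.radians(32),0)
togo(x,G[:,2],G[:,1]);print(env.get_state()['width'])
```

```text
t 18.8 d [ 0.001   0.     -0.0002] rv [-0.     -0.0007 -0.0048] q [ 0.47  0.39 -0.07  1.96 -0.58  1.07  2.25]
  alt rv [-0.1429 -1.6566  2.6611]
0.013164094235774106
```

Call:
send_rows(commands=[1, -0.0012, -0.0134, 0.0025, 0.07, -0.006, 0, 1, -0.0012, -0.0136, 0.0015, 0.07, -0.006, 0, 1, -0.0012, -0.0138, 0.0005, 0.07, -0.006, 0, 1, -0.0012, -0.0138, -0.0003, 0.07, -0.006, 0, 1, -0.0012, -0.0138, -0.0013, 0.07, -0.006, 0, 1, -0.0012, -0.0138, -0.002, 0.07, -0.006, 0, 1, -0.0012, -0.0136, -0.003, 0.07, -0.006, 0, 1, -0.0012, -0.0135, -0.004, 0.07, -0.006, 0])

```text
t: 19.6
ee_pos: [0.4988, -0.2581, 0.3399]
tool_rot: [2.025, -0.001, 3.057]
wrist_force: [0.8, 0.7, -6.3]
width: 0.0129
```

Call:
send_rows(commands=[1, -0.0012, -0.013, -0.004, 0.07, -0.006, 0, 1, -0.0006, -0.0065, -0.003, 0.035, -0.003, 0, 1, 0, 0, 0, 0, 0, 0, 1, 0, 0, 0, 0, 0, 0, 1, 0, 0, 0, 0, 0, 0, 1, 0, 0, 0, 0, 0, 0, 1, 0, 0, 0, 0, 0, 0, 1, 0, 0, 0, 0, 0, 0])

```text
t: 20.4
ee_pos: [0.4961, -0.2766, 0.3341]
tool_rot: [1.917, -0.003, 3.056]
wrist_force: [0.5, 0.2, -4.8]
width: 0.0133
```

Run:
```python
from h import *
snap('side','s8.png');c=snap('top');amber(c)
st=env.get_state();print(st['width'],st['ee_pos'],st['tool_rot'],st['wrist_force'],st['joint_positions'].round(2))
R=Ro.from_euler('xyz',st['tool_rot']).as_matrix();print('tilt',np.degrees(np.arccos(-R[2,2])))
out=np.zeros((480,800,3),np.uint8)
out[:,:400]=cv2.resize(cv2.imread('pics/s8.png')[:,:,::-1][20:260,300:500],(400,480));out[:,400:]=cv2.resize(c['frame'][160:328,410:550],(400,480));cv2.imwrite('pics/c8.png',out[:,:,::-1])
```

```text
0.012881819871004918 [ 0.49604623 -0.2768525   0.33387188] [ 1.916629   -0.003104    3.05610937] [ 1.04591352 -0.20151807 -4.86170139] [ 0.83  0.69 -0.14  1.77 -0.81  1.62  2.56]
tilt 70.1853468132402
```

View pics/c8.png

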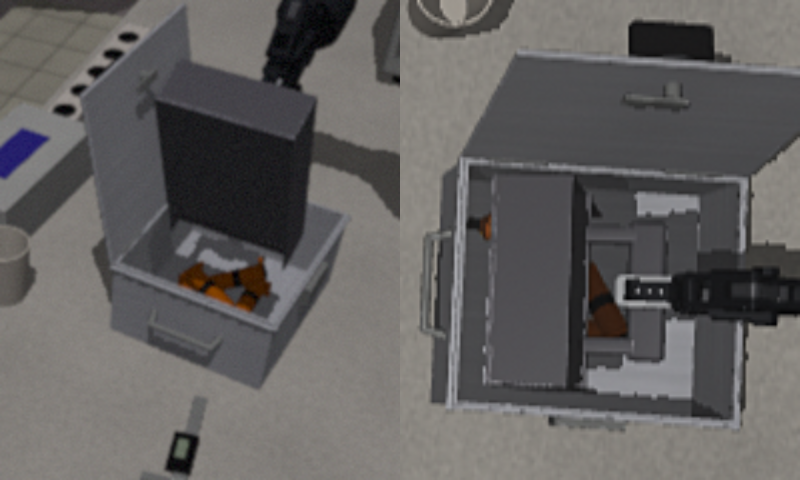

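The cartridges appear poured into the case. I'll hold about another second at a slightly steeper tilt, then untilt.

Call:
send_rows(commands=[1, 0, -0.006, -0.002, 0.035, -0.003, 0, 1, 0, 0, 0, 0, 0, 0, 1, 0, 0, 0, 0, 0, 0, 1, 0, 0, 0, 0, 0, 0, 1, 0, 0, 0, 0, 0, 0, 1, 0, 0, 0, 0, 0, 0, 1, 0, 0.006, 0.012, -0.035, 0.003, 0, 1, 0.0006, 0.0065, 0.013, -0.035, 0.003, 0])

```text
t: 21.3
ee_pos: [0.4963, -0.2706, 0.3563]
tool_rot: [1.952, -0.005, 3.055]
wrist_force: [0.7, -0.1, -4.3]
width: 0.0132
```

Call:
send_rows(commands=[1, 0.0012, 0.013, 0.004, -0.07, 0.006, 0, 1, 0.0012, 0.0135, 0.004, -0.07, 0.006, 0, 1, 0.0012, 0.0136, 0.003, -0.07, 0.006, 0, 1, 0.0012, 0.0138, 0.002, -0.07, 0.006, 0, 1, 0.0012, 0.0138, 0.0013, -0.07, 0.006, 0, 1, 0.0012, 0.0138, 0.0003, -0.07, 0.006, 0, 1, 0.0012, 0.0138, -0.0005, -0.07, 0.006, 0, 1, 0.0012, 0.0136, -0.0015, -0.07, 0.006, 0])

```text
t: 22.1
ee_pos: [0.5054, -0.1598, 0.3698]
tool_rot: [2.514, -0.004, 3.056]
wrist_force: [-0.0, 0.1, -5.1]
width: 0.0131
```

Call:
send_rows(commands=[1, 0.0012, 0.0134, -0.0025, -0.07, 0.006, 0, 1, 0.001, 0.0132, -0.0044, -0.07, 0.006, 0, 1, 0.001, 0.0127, -0.0053, -0.07, 0.006, 0, 1, 0.001, 0.0124, -0.0062, -0.07, 0.006, 0, 1, 0.001, 0.0119, -0.007, -0.07, 0.006, 0, 1, 0.001, 0.0114, -0.0079, -0.07, 0.006, 0, 1, 0.001, 0.0108, -0.0086, -0.07, 0.006, 0, 1, 0.001, 0.0102, -0.0093, -0.07, 0.006, 0])

```text
t: 22.9
ee_pos: [0.5123, -0.0635, 0.3178]
tool_rot: [3.075, -0.007, 3.053]
wrist_force: [-0.5, -0.2, -5.6]
width: 0.013
```

Run:
```python
from h import *
st=env.get_state();print(st['ee_pos'],st['wrist_force'],st['width'])
y=np.radians(80.7);togo([.545,.353,.30],[0,0,-1],[np.cos(y),np.sin(y),0])
amber(snap('top'))
```

```text
[ 0.51228715 -0.06347342  0.3177547 ] [-0.53963906 -0.16978413 -5.60788462] 0.013005893809502877
t 22.9 d [ 0.0327  0.4165 -0.0178] rv [-0.0669  0.0012 -0.0734] q [ 0.04  0.32  0.03  2.06 -0.11  0.78  1.63]
  alt rv [-1.9000e-03 -1.0270e-01  3.0665e+00]
[482 267   3  16  25] [ 0.48   -0.2877  0.012 ]
```

Call:
send_rows(commands=[1, 0.001, 0.01, 0, -0.0335, 0, -0.003, 1, 0.0016, 0.02, 0, -0.0335, 0, -0.004, 1, 0.0016, 0.024, 0, 0, 0, -0.004, 1, 0.0016, 0.024, 0, 0, 0, -0.004, 1, 0.0016, 0.024, 0, 0, 0, -0.004, 1, 0.0016, 0.024, 0, 0, 0, -0.004, 1, 0.0016, 0.024, 0, 0, 0, -0.004, 1, 0.0016, 0.024, 0, 0, 0, -0.004])

```text
t: 23.75
ee_pos: [0.5245, 0.1095, 0.3179]
tool_rot: [3.141, -0.002, 3.021]
wrist_force: [0.6, 0.2, -4.9]
width: 0.0131
```

Call:
send_rows(commands=[1, 0.0016, 0.024, 0, 0, 0, -0.004, 1, 0.0016, 0.024, 0, 0, 0, -0.004, 1, 0.0016, 0.024, 0, 0, 0, -0.004, 1, 0.0016, 0.024, 0, 0, 0, -0.004, 1, 0.0016, 0.024, 0, 0, 0, -0.004, 1, 0.0016, 0.024, 0, 0, 0, -0.004, 1, 0.0016, 0.024, 0, 0, 0, -0.004, 1, 0.0016, 0.024, 0, 0, 0, -0.004])

```text
t: 24.55
ee_pos: [0.5373, 0.3009, 0.3177]
tool_rot: [-3.14, -0.002, 2.989]
wrist_force: [0.1, 0.2, -5.8]
width: 0.0131
```

Call:
send_rows(commands=[1, 0.0016, 0.022, 0, 0, 0, -0.004, 1, 0.0016, 0.014, -0.008, 0, 0, -0.004, 1, 0.0016, 0.008, -0.02, 0, 0, -0.004, 1, 0, 0, -0.03, 0, 0, 0, 1, 0, 0, -0.03, 0, 0, 0, 1, 0, 0, -0.03, 0, 0, 0, 1, 0, 0, -0.02, 0, 0, 0, 1, 0, 0, 0, 0, 0, 0])

```text
t: 25.35
ee_pos: [0.5412, 0.342, 0.1761]
tool_rot: [-3.133, -0.004, 2.977]
wrist_force: [-2.0, -0.3, -5.7]
width: 0.0132
```

Run:
```python
from h import *
y=np.radians(80.7);togo([.545,.353,.154],[0,0,-1],[np.cos(y),np.sin(y),0])
snap('side','s9.png')
```

```text
t 25.4 d [ 0.0038  0.011  -0.0221] rv [ 0.0073 -0.0055  0.0026] q [-0.63  0.64 -0.    1.89  0.01  0.62  0.76]
  alt rv [-0.0086 -0.0115 -3.139 ]
```

View pics/s9.png

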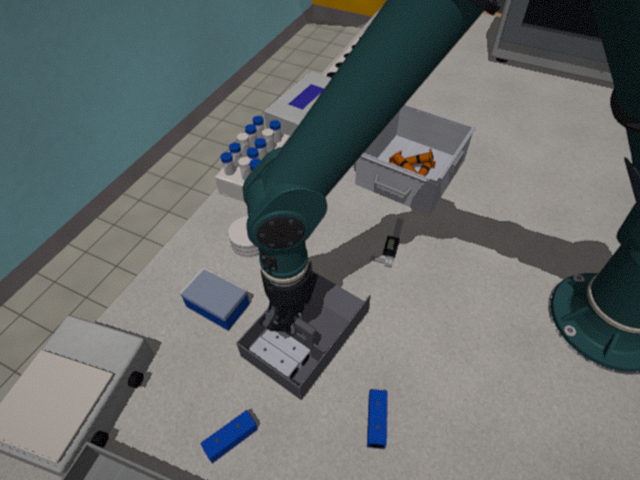

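The front bay is empty, both jackets are in place, and the amber pieces are in the case. Lowering the tote gently.

Call:
send_rows(commands=[1, 0.002, 0.004, -0.006, 0.004, -0.003, 0, 1, 0.001, 0.004, -0.005, 0, 0, 0, 1, 0, 0, -0.004, 0, 0, 0, 1, 0, 0, -0.003, 0, 0, 0, 1, 0, 0, -0.002, 0, 0, 0, 1, 0, 0, -0.001, 0, 0, 0, 1, 0, 0, -0.001, 0, 0, 0, 1, 0, 0, 0, 0, 0, 0])

```text
t: 26.2
ee_pos: [0.5472, 0.3523, 0.1581]
tool_rot: [3.138, 0.007, 2.978]
wrist_force: [-0.3, -1.0, -5.8]
width: 0.0131
```

Call:
send_rows(commands=[1, 0, 0, -0.001, 0, 0, 0, 1, 0, 0, -0.001, 0, 0, 0, 1, 0, 0, -0.001, 0, 0, 0, 1, 0, 0, -0.001, 0, 0, 0, 1, 0, 0, 0, 0, 0, 0, 1, 0, 0, 0, 0, 0, 0, 1, 0, 0, 0, 0, 0, 0, 1, 0, 0, 0, 0, 0, 0])

```text
t: 27.0
ee_pos: [0.5473, 0.3524, 0.1541]
tool_rot: [3.138, 0.007, 2.978]
wrist_force: [-0.8, -0.4, -5.4]
width: 0.0129
```

Call:
send_rows(commands=[1, 0, 0, -0.001, 0, 0, 0, 1, 0, 0, -0.001, 0, 0, 0, 1, 0, 0, 0, 0, 0, 0, 1, 0, 0, 0, 0, 0, 0, 1, 0, 0, 0, 0, 0, 0, 1, 0, 0, 0, 0, 0, 0, 1, 0, 0, 0, 0, 0, 0, 1, 0, 0, 0, 0, 0, 0])

```text
t: 27.8
ee_pos: [0.5478, 0.3527, 0.1528]
tool_rot: [3.137, 0.008, 2.978]
wrist_force: [1.8, 0.4, 4.6]
width: 0.0129
```

The tote is on the bench again. Releasing it and going up.

Call:
send_rows(commands=[-0.2, 0, 0, 0, 0, 0, 0, -0.2, 0, 0, 0, 0, 0, 0, -0.2, 0, 0, 0, 0, 0, 0, -0.2, 0, 0, 0, 0, 0, 0, -0.2, 0, 0, 0, 0, 0, 0, -0.2, 0, 0, 0.03, 0, 0, 0, -0.2, 0, 0, 0.04, 0, 0, 0, -0.2, 0, 0, 0.045, 0, 0, 0])

```text
t: 28.6
ee_pos: [0.5465, 0.3519, 0.267]
tool_rot: [3.14, 0.005, 2.978]
wrist_force: [1.2, 0.9, 0.4]
width: 0.051
```

Run:
```python
from h import *
c=snap('top','t10.png');s=snap('side','s10.png')
st=env.get_state();print(st['ee_pos'],st['tool_rot'],st['width'])
y=np.radians(84.9);cy=np.array([-np.sin(y),np.cos(y),0]);cx=np.array([np.cos(y),np.sin(y),0]);z=np.array([0,0,1.])
H=np.array([.5093,-.2537,.1105])-.105*cy
for r in(.215,):
  for lat in(.123,-.123):
    for th in(1.65,1.7,1.75,1.8,1.85):
      X=H+lat*cx+r*(np.cos(th)*cy+np.sin(th)*z);print(lat,th,proj(c,X).round(1),proj(s,X).round(1))
prev=None
for th in(1.8,1.6,1.4,1.2,1.0,.8,.6,.4,.2,.0):
    n=np.cos(th)*z-np.sin(th)*cy
    X=H+.08*cx+.18*(np.cos(th)*cy+np.sin(th)*z)+.0065*n-.011*cy+.073*z
    print(th,X.round(4),'' if prev is None else (X-prev).round(4));prev=X
out=np.zeros((480,800,3),np.uint8)
out[:,:400]=cv2.resize(s['frame'][20:260,300:500],(400,480));out[:,400:]=cv2.resize(c['frame'][150:318,420:560+20-20],(400,480));cv2.imwrite('pics/c10.png',out[:,:,::-1])
```

```text
[0.55046109 0.35452488 0.27389929] [3.12835016 0.01659853 2.97766146] 0.05107607930721418
0.123 1.65 [450.5 193.9] [355.7  68.8]
0.123 1.7 [450.6 188.9] [351.2  67.9]
0.123 1.75 [450.6 184. ] [346.8  67.3]
0.123 1.8 [450.6 179.2] [342.4  66.9]
0.123 1.85 [450.5 174.5] [338.2  66.7]
-0.123 1.65 [570.5 201.2] [405.6  21. ]
-0.123 1.7 [570.3 196.2] [401.4  20.4]
-0.123 1.75 [570.1 191.2] [397.3  20. ]
-0.123 1.8 [569.7 186.4] [393.2  19.9]
-0.123 1.85 [569.2 181.7] [389.2  20. ]
1.8 [ 0.679  -0.1885  0.3573] 
1.6 [ 0.6437 -0.1854  0.3632] [-0.0353  0.0032  0.0059]
1.4 [ 0.6079 -0.1822  0.362 ] [-0.0358  0.0032 -0.0012]
1.2 [ 0.573  -0.1791  0.3536] [-0.0348  0.0031 -0.0084]
1.0 [ 0.5405 -0.1762  0.3385] [-0.0325  0.0029 -0.0151]
0.8 [ 0.5117 -0.1736  0.3172] [-0.0288  0.0026 -0.0213]
0.6 [ 0.4876 -0.1714  0.2905] [-0.0241  0.0021 -0.0267]
0.4 [ 0.4693 -0.1698  0.2596] [-0.0183  0.0016 -0.0309]
0.2 [ 0.4575 -0.1688  0.2256] [-0.0118  0.0011 -0.034 ]
0.0 [ 0.4527 -0.1683  0.19  ] [-0.0049  0.0004 -0.0356]
```

View pics/c10.png

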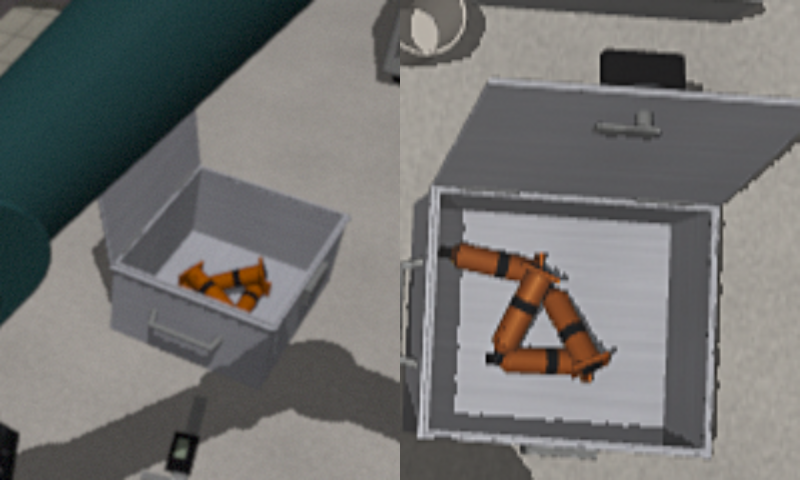

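All four cartridges lie in the case. The lid's left corner at (450.5,179) puts its angle at 1.8. Going over behind the lid.

Call:
send_rows(commands=[1, 0, 0, 0.04, 0, 0, 0, 1, 0, 0, 0.045, 0, 0, 0, 1, 0, 0, 0.045, 0, 0, 0, 1, 0.01, -0.02, 0.02, 0.014, -0.005, 0.01, 1, 0.01, -0.028, 0.02, 0, 0, 0.01, 1, 0.01, -0.028, 0, 0, 0, 0.01, 1, 0.01, -0.028, 0, 0, 0, 0.01, 1, 0.01, -0.028, 0, 0, 0, 0.01])

```text
t: 29.5
ee_pos: [0.5973, 0.2192, 0.4367]
tool_rot: [3.123, 0.01, 3.028]
wrist_force: [0.2, -0.3, -1.1]
width: 0.0002
```

Call:
send_rows(commands=[1, 0.01, -0.028, 0, 0, 0, 0.01, 1, 0.01, -0.028, 0, 0, 0, 0.01, 1, 0.01, -0.028, 0, 0, 0, 0, 1, 0.01, -0.028, 0, 0, 0, 0, 1, 0.01, -0.028, 0, 0, 0, 0, 1, 0.01, -0.028, 0, 0, 0, 0, 1, 0.01, -0.028, 0, 0, 0, 0, 1, 0.01, -0.028, 0, 0, 0, 0])

```text
t: 30.3
ee_pos: [0.6772, -0.0047, 0.4362]
tool_rot: [3.123, 0.009, 3.048]
wrist_force: [-0.6, 0.5, -0.1]
width: -0.0001
```

Call:
send_rows(commands=[1, 0.01, -0.028, 0, 0, 0, 0, 1, 0.01, -0.028, 0, 0, 0, 0, 1, 0.01, -0.028, 0, 0, 0, 0, 1, 0.01, -0.028, 0, 0, 0, 0, 1, 0.01, -0.028, 0, 0, 0, 0, 1, 0.01, -0.028, 0, 0, 0, 0, 1, 0.01, -0.02, 0, 0, 0, 0, 1, 0, 0, 0, 0, 0, 0])

```text
t: 31.1
ee_pos: [0.747, -0.1967, 0.4354]
tool_rot: [3.126, 0.009, 3.042]
wrist_force: [0.1, 0.0, -0.5]
width: -0.0002
```

Run:
```python
from h import *
y=np.radians(84.9);togo([.735,-.193,.36],[0,0,-1],[np.cos(y),np.sin(y),0]);st=env.get_state();print(st['ee_pos'],st['width'])
c=snap('top','t11.png')
```

```text
t 31.1 d [-0.012   0.0037 -0.0754] rv [-0.0142  0.0101  0.0105] q [ 0.13  0.56  0.12  1.35 -0.09  1.23  1.74]
  alt rv [ 0.0158  0.0223 -3.131 ]
[ 0.74699318 -0.19671445  0.43541963] -0.0001644611717179886
```

Call:
send_rows(commands=[1, 0, 0.001, -0.025, -0.014, 0.01, 0.01, 1, 0, 0.001, -0.025, 0, 0, 0, 1, 0, 0.001, -0.025, 0, 0, 0, 1, -0.02, 0, 0, 0, 0, 0, 1, -0.02, 0, 0, 0, 0, 0, 1, -0.018, 0.002, 0, 0, 0, 0, 1, -0.01, 0.001, 0.001, 0, 0, 0, 1, -0.018, 0.001, 0.003, 0, 0, 0])

```text
t: 31.95
ee_pos: [0.6624, -0.1824, 0.3661]
tool_rot: [3.137, 0.005, 3.061]
wrist_force: [2.8, 0.4, -1.0]
width: 0.0003
```

Run:
```python
from h import *
st=env.get_state();print(st['ee_pos'],st['wrist_force'])
c=snap('top','t12.png');s=snap('side','s12.png')
out=np.zeros((480,800,3),np.uint8)
out[:,:400]=cv2.resize(s['frame'][0:240,290:490],(400,480));out[:,400:]=cv2.resize(c['frame'][130:322,420:580],(400,480));cv2.imwrite('pics/c12.png',out[:,:,::-1])
```

```text
[ 0.66242176 -0.1823534   0.36609868] [ 2.76283697  0.40259909 -0.95040199]
```

View pics/c12.png

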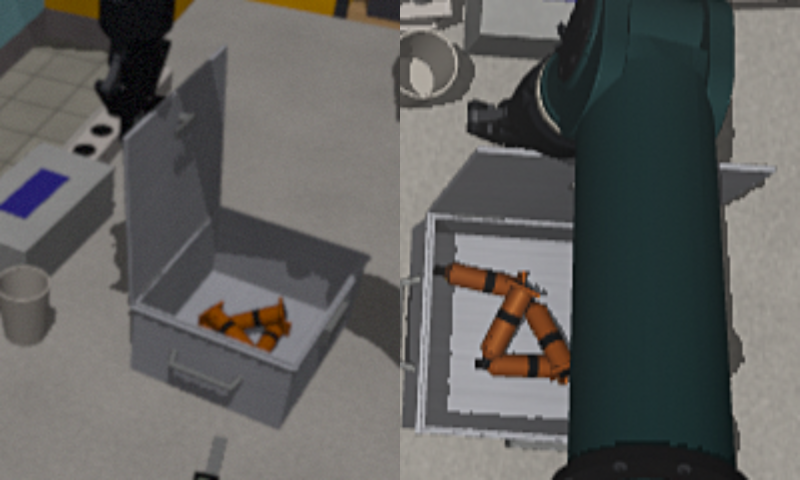

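Call:
send_rows(commands=[1, -0.019, 0, -0.002, 0, 0, 0, 1, -0.018, 0.0015, -0.0005, 0, 0, 0, 1, -0.018, 0.0015, -0.001, 0, 0, 0, 1, -0.0175, 0.0015, -0.003, 0, 0, 0, 1, -0.0175, 0.0015, -0.005, 0, 0, 0, 1, -0.0165, 0.0015, -0.007, 0, 0, 0, 1, -0.016, 0.0015, -0.008, 0, 0, 0, 1, -0.015, 0.0015, -0.01, 0, 0, 0])

```text
t: 32.85
ee_pos: [0.525, -0.1732, 0.3302]
tool_rot: [3.138, 0.005, 3.06]
wrist_force: [1.7, -0.0, 0.4]
width: -0.0001
```

Call:
send_rows(commands=[1, -0.014, 0.001, -0.0113, 0, 0, 0, 1, -0.0125, 0.001, -0.0127, 0, 0, 0, 1, -0.0115, 0.001, -0.014, 0, 0, 0, 1, -0.0098, 0.001, -0.0151, 0, 0, 0, 1, -0.0085, 0.001, -0.0158, 0, 0, 0, 1, -0.0066, 0.001, -0.0167, 0, 0, 0, 1, -0.0052, 0, -0.0173, 0, 0, 0, 1, -0.003, 0, -0.0176, 0, 0, 0])

```text
t: 33.65
ee_pos: [0.4532, -0.1676, 0.2086]
tool_rot: [3.138, 0.002, 3.059]
wrist_force: [0.2, -0.3, 0.5]
width: -0.0001
```

Run:
```python
from h import *
st=env.get_state();print(st['ee_pos'],st['wrist_force'],st['joint_positions'].round(2))
c=snap('top','t13.png');s=snap('side','s13.png')
```

```text
[ 0.4531841  -0.16763687  0.20863604] [ 0.18966947 -0.26026225  0.46127093] [ 0.2   0.45  0.08  2.22 -0.09  0.47  1.84]
```

Call:
send_rows(commands=[1, -0.001, 0, -0.01, 0, 0, 0, 1, 0, 0, -0.006, 0, 0, 0, 1, 0, 0, -0.002, 0, 0, 0, 1, 0, 0, -0.001, 0, 0, 0, 1, 0, 0, 0, 0, 0, 0, 1, 0, 0, 0, 0, 0, 0, 1, 0, 0, 0, 0, 0, 0, 1, 0, 0, 0, 0, 0, 0])

```text
t: 34.55
ee_pos: [0.4517, -0.1681, 0.1903]
tool_rot: [3.138, 0.002, 3.058]
wrist_force: [-0.0, -0.3, -0.6]
width: 0.0004
```

Run:
```python
from h import *
st=env.get_state();print(st['ee_pos'],st['wrist_force'])
c=snap('top');s=snap('side','s14.png')
out=np.zeros((480,800,3),np.uint8)
out[:,:400]=cv2.resize(s['frame'][20:260,300:500],(400,480));out[:,400:]=cv2.resize(c['frame'][150:342,420:580],(400,480));cv2.imwrite('pics/c14.png',out[:,:,::-1])
```

```text
[ 0.45168981 -0.16813715  0.19029477] [-0.00193746 -0.33568418 -0.62464016]
```

View pics/c14.png

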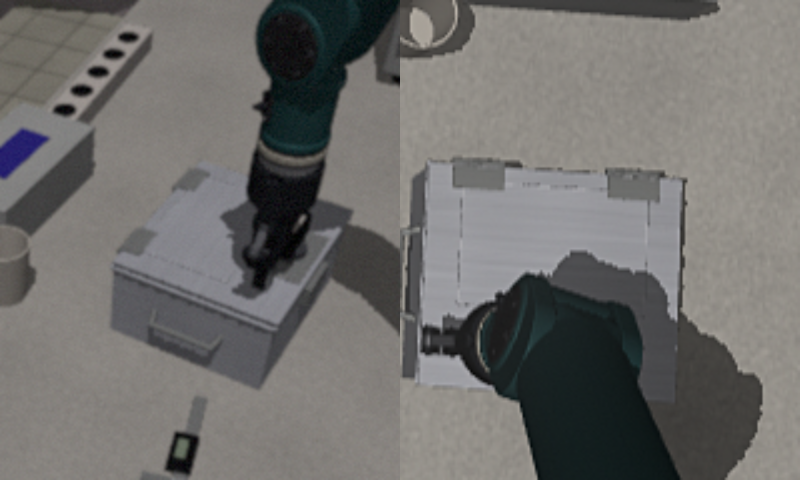

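The lid is down and looks shut. I'll press lightly to confirm it has seated.

Call:
send_rows(commands=[1, 0, 0, -0.0015, 0, 0, 0, 1, 0, 0, -0.0015, 0, 0, 0, 1, 0, 0, -0.0005, 0, 0, 0, 1, 0, 0, 0, 0, 0, 0, 1, 0, 0, 0, 0, 0, 0, 1, 0, 0, 0, 0, 0, 0, 1, 0, 0, 0, 0, 0, 0, 1, 0, 0, 0, 0, 0, 0])

```text
t: 35.45
ee_pos: [0.4517, -0.1682, 0.1889]
tool_rot: [3.138, 0.002, 3.058]
wrist_force: [-4.9, 1.6, 25.0]
width: 0.0001
```

Contact at 25 N, so the lid is seated. I'll back off, then measure the latch.

Call:
send_rows(commands=[1, 0, 0, 0.02, 0, 0, 0, -0.2, 0, 0, 0.04, 0, 0, 0, -0.2, 0, 0, 0.04, 0, 0, -0.1, -0.2, 0, 0.03, 0.02, 0, 0, -0.13, -0.2, 0, 0.03, 0, 0, 0, -0.13, -0.2, 0.01, 0.03, 0, 0, 0, -0.13, -0.2, 0.01, 0.03, 0, 0, 0, -0.13, -0.2, 0.01, 0.03, 0, 0, 0, -0.13])

```text
t: 36.25
ee_pos: [0.4816, -0.0169, 0.3067]
tool_rot: [3.138, 0.001, 2.302]
wrist_force: [-0.2, -0.7, -0.4]
width: 0.0511
```

Run:
```python
from h import *
c=snap('top','t15.png');s=snap('side')
out=np.zeros((480,800,3),np.uint8)
out[:,:400]=cv2.resize(s['frame'][20:260,300:500],(400,480));out[:,400:]=cv2.resize(c['frame'][210:330,430:530],(400,480));cv2.imwrite('pics/c15.png',out[:,:,::-1])
for cc in(c,s):
    g=cv2.cvtColor(cc['frame'],cv2.COLOR_RGB2GRAY);u,v=proj(cc,[.4346,-.247,.155]);print('pred',u,v)
    u,v=int(u),int(v);m=(g[v-25:v+25,u-30:u+30]<50).astype(np.uint8);n,l,st,ce=cv2.connectedComponentsWithStats(m)
    for i in range(1,n):
        if st[i,4]>30: print(st[i]+np.array([u-30,v-25,0,0,0]),ray(cc,ce[i][0]+u-30,ce[i][1]+v-25,.155).round(4))
y=np.radians(84.9);st=env.get_state();print(st['ee_pos'],st['width']);togo([.4346,-.247,.27],[0,0,-1],[np.sin(y),-np.cos(y),0])
```

```text
pred 484.05612306703324 293.5363017721842
[468 285  32  17 266] [ 0.4367 -0.2421  0.155 ]
pred 450.5399392029161 133.00687498853483
[ 420  108   44   50 1000] [ 0.4658 -0.2301  0.155 ]
[ 0.48315655 -0.01300546  0.3065746 ] 0.05117464428199963
t 36.4 d [-0.0486 -0.234  -0.0366] rv [-0.0011  0.006  -0.8329] q [-0.27  0.29  0.25  2.15 -0.11  0.71  0.8 ]
  alt rv [-7.4000e-03 -1.4000e-03  2.3087e+00]
```

View pics/c15.png

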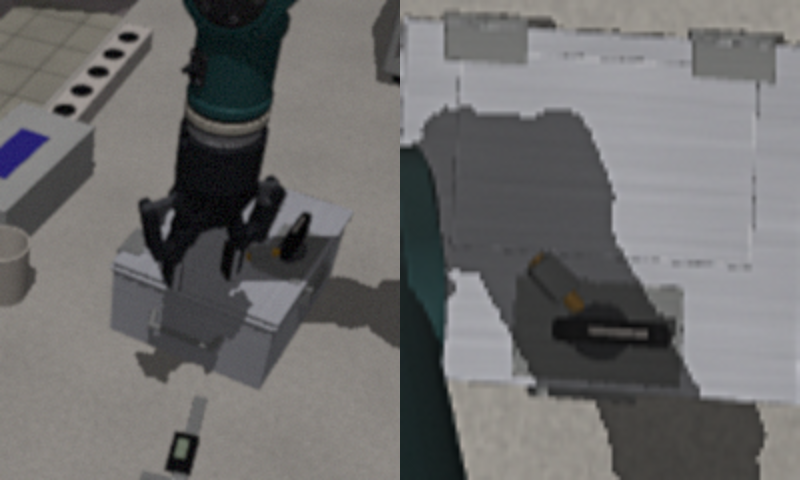

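Call:
send_rows(commands=[-0.2, -0.006, -0.029, -0.003, 0, 0.006, -0.104, -0.2, -0.006, -0.029, -0.003, 0, 0, -0.104, -0.2, -0.006, -0.029, -0.003, 0, 0, -0.104, -0.2, -0.006, -0.029, -0.003, 0, 0, -0.104, -0.2, -0.006, -0.029, -0.003, 0, 0, -0.104, -0.2, -0.006, -0.029, -0.003, 0, 0, -0.104, -0.2, -0.006, -0.029, -0.003, 0, 0, -0.104, -0.2, -0.006, -0.029, -0.003, 0, 0, -0.104])

```text
t: 37.15
ee_pos: [0.4326, -0.2516, 0.2824]
tool_rot: [-3.14, -0.003, 1.472]
wrist_force: [-0.5, -0.1, -0.5]
width: 0.0515
```

Run:
```python
from h import *
y=np.radians(84.9);togo([.436,-.2455,.206],[0,0,-1],[np.sin(y),-np.cos(y),0]);print(env.get_state()['ee_pos'])
```

```text
t 37.1 d [ 0.0034  0.0061 -0.0764] rv [-0.0027 -0.0011  0.0098] q [ 0.06  0.38  0.49  2.14 -0.28  0.69  0.64]
  alt rv [-1.7000e-03  4.2000e-03 -3.1318e+00]
[ 0.43262108 -0.25162716  0.2824039 ]
```

Call:
send_rows(commands=[-0.2, 0.002, 0.003, -0.02, -0.003, 0, 0.01, -0.2, 0.0015, 0.003, -0.02, 0, 0, 0, -0.2, 0, 0, -0.02, 0, 0, 0, -0.2, 0, 0, -0.016, 0, 0, 0, -0.2, 0, 0, 0, 0, 0, 0, -0.2, 0, 0, 0, 0, 0, 0, 0.4, 0, 0, 0, 0, 0, 0, 0.4, 0, 0, 0, 0, 0, 0])

```text
t: 37.95
ee_pos: [0.4375, -0.2444, 0.2075]
tool_rot: [3.141, 0.001, 1.486]
wrist_force: [0.1, -0.1, -0.3]
width: 0.0257
```

Call:
send_rows(commands=[1, 0, 0, 0, 0, 0, 0, 1, 0, 0, 0, 0, 0, 0, 1, 0, 0, 0, 0, 0, 0, 1, 0, 0, 0, 0, 0, 0, 1, 0, 0, 0, 0, 0, 0, 1, 0, 0, 0, 0, 0, 0, 1, 0, 0, 0, 0, 0, 0, 1, 0, 0, 0, 0, 0, 0])

```text
t: 38.75
ee_pos: [0.437, -0.2443, 0.2075]
tool_rot: [-3.142, 0.0, 1.486]
wrist_force: [-2.5, 0.5, 6.0]
width: 0.013
```

Run:
```python
from h import *
st=env.get_state();print({k:st[k] for k in('ee_pos','tool_rot','wrist_force','moment','width')})
y=np.radians(84.9);togo([.436,-.2455,.206],[0,0,-1],[np.sin(y),-np.cos(y),0])
```

```text
{'ee_pos': array([ 0.43704975, -0.2443264 ,  0.20749874]), 'tool_rot': array([-3.14157201e+00,  4.47107090e-04,  1.48593695e+00]), 'wrist_force': array([-2.45512719,  0.47318642,  5.98241919]), 'moment': array([0.04598306, 0.28745964, 0.05073008]), 'width': 0.012998905089461336}
t 38.8 d [-0.001  -0.0012 -0.0015] rv [ 0.0004 -0.0001 -0.0042] q [ 0.12  0.49  0.4   2.2  -0.38  0.51  0.73]
  alt rv [1.0000e-04 7.0000e-04 3.1374e+00]
```

Call:
send_rows(commands=[1, 0, 0, 0, 0, 0, -0.1, 1, 0, 0, 0, 0, 0, -0.1, 1, 0, 0, 0, 0, 0, -0.1, 1, 0, 0, 0, 0, 0, -0.1, 1, 0, 0, 0, 0, 0, -0.1, 1, 0, 0, 0, 0, 0, -0.1, 1, 0, 0, 0, 0, 0, -0.1, 1, 0, 0, 0, 0, 0, -0.1])

```text
t: 39.55
ee_pos: [0.4365, -0.2442, 0.2075]
tool_rot: [-3.14, 0.0, 0.682]
wrist_force: [-2.3, 0.7, 6.2]
width: 0.0128
```

Call:
send_rows(commands=[1, 0, 0, 0, 0, 0, -0.1, 1, 0, 0, 0, 0, 0, -0.1, 1, 0, 0, 0, 0, 0, -0.1, 1, 0, 0, 0, 0, 0, -0.1, 1, 0, 0, 0, 0, 0, -0.1, 1, 0, 0, 0, 0, 0, -0.1, 1, 0, 0, 0, 0, 0, -0.1, 1, 0, 0, 0, 0, 0, -0.08])

```text
t: 40.35
ee_pos: [0.4364, -0.2438, 0.2075]
tool_rot: [-3.139, 0.001, -0.097]
wrist_force: [-3.3, 1.8, 7.4]
width: 0.0129
```

Run:
```python
from h import *
st=env.get_state();print({k:st[k] for k in('ee_pos','tool_rot','wrist_force','moment','width')},st['joint_positions'].round(2))
```

```text
{'ee_pos': array([ 0.43636115, -0.24382943,  0.20747582]), 'tool_rot': array([-3.13914411e+00,  8.47363186e-04, -9.73020579e-02]), 'wrist_force': array([-3.31224914,  1.79905003,  7.36442865]), 'moment': array([0.25682235, 0.68916914, 0.01819363]), 'width': 0.012949017376592842} [-0.17  0.62  0.85  2.21 -0.8   0.66 -0.41]
```

Call:
send_rows(commands=[-0.2, 0, 0, 0, 0, 0, 0, -0.2, 0, 0, 0, 0, 0, 0, -0.2, 0, 0, 0, 0, 0, 0, -0.2, 0, 0, 0, 0, 0, 0, -0.2, 0, 0, 0.03, 0, 0, 0, -0.2, 0, 0, 0.04, 0, 0, 0, -0.2, 0, 0, 0.045, 0, 0, 0, -0.2, 0, 0, 0.045, 0, 0, 0])

```text
t: 41.15
ee_pos: [0.4367, -0.244, 0.3679]
tool_rot: [-3.141, 0.002, -0.094]
wrist_force: [0.7, 0.2, -0.6]
width: 0.0514
```

Call:
send_rows(commands=[-0.2, 0, 0.04, 0, 0, 0, 0, -0.2, 0, 0.04, 0, 0, 0, 0, -0.2, 0, 0.04, 0, 0, 0, 0, -0.2, 0, 0.04, 0, 0, 0, 0, -0.2, 0, 0.04, 0, 0, 0, 0, -0.2, 0, 0.04, 0, 0, 0, 0, -0.2, 0, 0.04, 0, 0, 0, 0, -0.2, 0, 0.03, 0, 0, 0, 0])

```text
t: 41.95
ee_pos: [0.4368, 0.0685, 0.3665]
tool_rot: [-3.14, 0.001, -0.091]
wrist_force: [1.3, -0.2, 0.2]
width: 0.0516
```

Run:
```python
from h import *
c=snap('top','t16.png');s=snap('side','s16.png')
out=np.zeros((600,800,3),np.uint8)
out[:300,:400]=cv2.resize(s['frame'],(400,300),interpolation=3);out[300:,:400]=cv2.resize(c['frame'],(400,300),interpolation=3);out[:480,400:]=cv2.resize(c['frame'][210:330,430:530],(400,480))
cv2.imwrite('pics/c16.png',out[:,:,::-1])
g=cv2.cvtColor(c['frame'],cv2.COLOR_RGB2GRAY);u,v=proj(c,[.436,-.245,.16]);u,v=int(u),int(v)
m=(g[v-25:v+25,u-28:u+28]<48).astype(np.uint8);n,l,st,ce=cv2.connectedComponentsWithStats(m)
for i in range(1,n):
    if st[i,4]>30:
        ys,xs=np.where(l==i);P=np.array([ray(c,a+u-28,b+v-25,.16)[:2] for a,b in zip(xs,ys)]);w,V=np.linalg.eigh(np.cov(P.T));print(st[i],P.mean(0),np.degrees(np.arctan2(V[1,1],V[0,1])),w)
print(env.get_state()['ee_pos']);amber(c)
```

```text
[ 18  12  15  27 221] [ 0.43825952 -0.2401878 ] 173.66746565257807 [6.0010686e-05 3.1006634e-04]
[0.43712788 0.07049918 0.36606793]
[471 283   5   5  18] [ 0.4552 -0.2601  0.012 ]
```

View pics/c16.png

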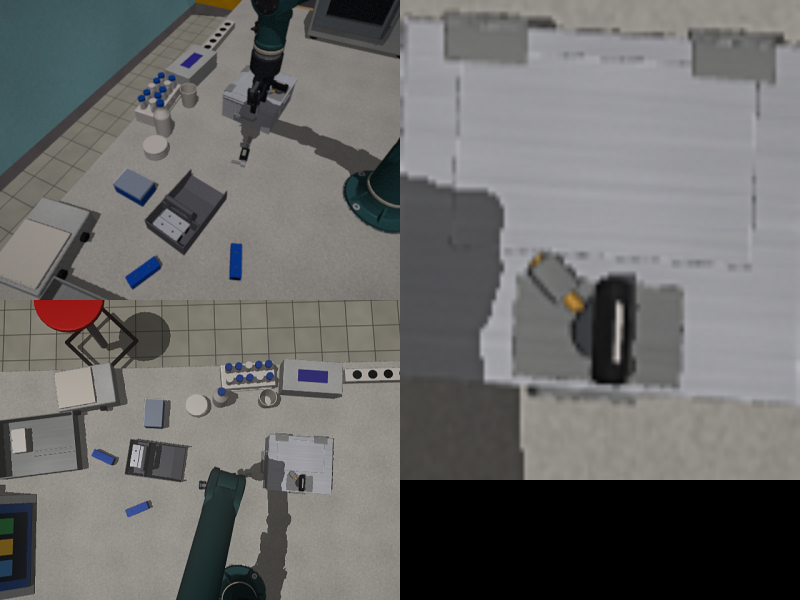

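The bar lies at 173.7°, square to the hinge (174.9° expected), and the brass pin sits against the hub. The lid is shut, and the tote is upright with both jackets in it and an empty front bay. Handing in.

```bash
python3 -c "
from h import *
job.sign_off();print(env.get_state()['t'])"
```

```text
the job is handed in; nothing more can be done
the job is handed in; nothing more can be done
```

The job is done and handed in, at about 42 s of robot time (limit 208 s).

- **Cartridges:** I put the two loose ones into the case and poured in the two from the tote's front bay. All four were seen lying in the case before the lid was shut.
- **Tote:** It is back upright in its old place. The front bay is empty and both jackets are still in the rear bay.
- **Lid and latch:** I pushed the lid shut, and it met a firm stop when pressed lightly (25 N at the wrist). I then turned the latch 1.58 rad clockwise. In the last picture its bar lies at 173.7° (174.9° expected when locked), and the brass pin looks dropped in beside the hub. I judged the lock from the picture and the low turning moment only, as there is no reading of the latch or pin.

**Lid bumped:** While I was dropping the second cartridge, the wrist evidently brushed the open lid and pushed it from about 1.65 to 1.8 rad. It was closed normally afterwards.

The other things on the bench looked undisturbed in the last pictures. I compared these by eye and did not measure them.

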